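# Pack and close the desk kit box

### The arm

A 7-joint arm with a two-finger parallel gripper is mounted at the origin on the work surface. World frame = base frame: x ahead of the robot, y to its left, z up, the work surface at z = 0. Lengths are in m, angles in rad, forces in N, time in s.
With the tool pointing down it reaches from about 0.425 to 0.925 m from the base axis. Payload 6.8 kg.
Tool frame: the origin (TCP) lies on the centre line of the jaws, within the pads' length; the fingertips stand 14 mm ahead of it and the grasp point (between the pads) lies 5 mm behind it (r.tips_ahead is the distance from the TCP to the fingertips, in m); z points along the fingers, y is the line along which they close (so a half turn about z gives the same grasp; the last joint's range is limited). The gripper opens to 85 mm and grips with 20 to 120 N. Pads are 22 mm wide; open, the fingers measure 114 mm over their backs; the gripper's body (76 mm by 85 mm) begins 54 mm behind the grasp point. The pads swing forward as they close: fully open they stand 13 mm farther back than shut.
Start: joints at [-1.248, 0.477, 0.022, 1.555, -0.011, 1.109, -0.083], TCP at [0.282, 0.613, 0.245] pointing down, gripper open.
Joint ranges: [-2.96, 2.96], [-0.34, 2.1], [-1.41, 1.46], [0.24, 2.44], [-1.37, 4.51], [0.17, 1.92], [-2.96, 2.96]. Speed limits (rad/s): [2.39, 2.39, 3.14, 3.14, 3.14, 3.14, 3.14].

### API

Orientations are given as a rotation vector (axis times angle).
In Python, from bench import r, eyes gives the robot as it stands.
- The arm moves only by the tool step_arm, never from a script. Its argument "rows" is a list of rows, each a list of 6 numbers: the shift along the world's x, y, z in units of 60 cm (1.0 is 60 cm), then the turn, a rotation vector about the world's x, y, z in units of pi rad (1.0 is pi rad). In form: [[x, y, z, rx, ry, rz], ...]. A call has 1 to 5 rows; each row is the pose to reach, as a shift and turn from the pose commanded when the call began, turning the shorter way round; what a row does not reach only later rows make up. A row lasts 1/12 s, in which the tool goes at most 41.7 mm and 7.16 degrees, less where a joint would pass 70% of its speed; a pose out of reach is approached as far as the arm can. A call with a number of a shift or a turn outside -1 to 1 is refused whole. A call with a gripper value outside its range is refused whole. "jaw" is the closure, from 0 (fully open) to 1 (shut), set as the call begins (left out, the last holds). The fingers move at their own pace and stop on an object; "squeeze" is the grip in N (left out, the last holds). Time passes only in rows, so rows that repeat a pose let the fingers close. It gives the time, the measured TCP pose, the force, the opening and the grip force at its end, in the units of the state.
- r.get_obs(): the state, without advancing time (a new reading comes with each control period).
- eyes.grab_frame(name): name is "scene" or "top" or "wrist"; returns the picture (384x512x3 uint8, red, green, blue); there is no depth.
- eyes.camera_info(name): a dict with "mtx" (3x3 intrinsics, pixels), "k1" (the pictures are not rectified: a ray, as slopes to the right and down, at radius r is drawn at 1 + k1 r^2 times it, then the intrinsics apply), "extrinsics" (4x4, takes a point from camera to world coordinates); the wrist camera has in their place "tool_from_camera" (4x4, takes a point from camera to tool coordinates, whose origin is the TCP and whose axes are the flange's). Camera axes: x right, y down, z forward; pixel columns grow to the right and rows downward; lengths in m; the calibration is good to about 2 mm. A picture is of the moment at which its call begins: read the wrist's pose just before it. camera_info takes no time and is no camera call.
- r.hand_in(): hands the job in; it is judged then, once.
The state is a dict: "clock": time; "joints": joint angles; "qvel": joint speeds; "tau": joint torques, N m; "tcp_pos": TCP position; "orientation": TCP orientation; "contact_force": force on the tool from outside, world axes, zero at the start; "moment": the same for the moment, N m; "grip_width": finger opening in m; "gripper_force": force on a finger pad.
Only numpy, scipy, OpenCV 4.12 (cv2) and the standard library are available. Lean on these libraries where they do the work, as an engineer would, in place of code of your own. Each camera call takes 0.05 s, during which the arm holds its last target. There are 200 camera calls.

### The job

Pack the desk kit away: set the red stapler and the white computer mouse upright on the bottom of the open wooden box without dropping them in, side by side so that the lid can go on. Then put the lid on so that it sits fully home, set down rather than dropped, and swing both orange-tipped clamps all the way down over it. Leave the mug, the pencil cup and the potted succulent where they stand.

Things in the scene. Friction and masses are not known exactly. Their poses are not given: they have to be found in the camera images.
- kit_box: open wooden box, fixed: outside 216 mm (x) by 176 mm (y), 64 mm high; walls 8 mm, floor 6 mm, so inside 200 x 160 mm, 58 mm deep (51 mm under the seated lid). Origin: centre of its underside. Outside the middle of each 216 mm wall sits a clamp (left one at +y, right one at -y) on dark brackets reaching 19 mm out and 86 mm up.
- lid: loose wooden lid, 0.35 kg: plate 216 (x) x 176 (y) x 8 mm; under it a dark plug 192 x 152 x 7 mm that drops inside the box's walls with 4 mm play each side; on top in the middle a black grip block 16 (x) x 56 (y) x 30 mm high. Origin: centre of the plug's underside; plate top at 15 mm, grip top at 45 mm. Seated, edges flush with the box, its origin is 57 mm above the box's. Fits either way round.
- stapler: red and black stapler, 122 mm long (x), 34 mm wide at the base, 46 mm high, 0.22 kg; red cover 30 mm wide (y) from 23 to 43 mm up. Origin: centre of its underside, z up when upright.
- mouse: white computer mouse, 100 mm long (x), 56 mm wide (y), 34 mm high, sides upright from about 6 to 16 mm up, 0.1 kg. Origin: centre of its underside, z up when upright.
- clamp_left (a joint): angle (rad) of the left clamp: a 54 mm steel arm with an orange end block, hinged outside the box's +y wall about a level axis along the box's x. 0: closed, arm level over the lid, pointing to the box's middle, its underside 2 mm above a seated lid; grows as it swings up and outward (1.57 upright, stop at 2.3). Stiff hinge, stays where left.
- clamp_right (a joint): angle (rad) of the right clamp: a 54 mm steel arm with an orange end block, hinged outside the box's -y wall about a level axis along the box's x. 0: closed, arm level over the lid, pointing to the box's middle, its underside 2 mm above a seated lid; grows as it swings up and outward (1.57 upright, stop at 2.3). Stiff hinge, stays where left.
- clamp_left_tip (a point): centre of the orange block (22 mm along the box's x, 14 mm along the arm, 24 mm high when closed) at the end of the left clamp's arm, 47 mm along the arm from the hinge and 9 mm above the arm's axis when closed; its own y lies along the arm, its z is up when closed.
- clamp_right_tip (a point): centre of the orange block (22 mm along the box's x, 14 mm along the arm, 24 mm high when closed) at the end of the right clamp's arm, 47 mm along the arm from the hinge and 9 mm above the arm's axis when closed; its own y lies along the arm, its z is up when closed.
- clamp_left_hinge (a point): on the left clamp's hinge axis, 100 mm to +y of the box's middle, 77.5 mm up; axes as the box's
- clamp_right_hinge (a point): on the right clamp's hinge axis, 100 mm to -y of the box's middle, 77.5 mm up; axes as the box's
- mug: blue mug, 80 mm wide, 90 mm high; origin: centre of its underside. Bystander.
- pencil_cup: wooden cup with three pencils, 72 mm wide, 170 mm high; origin: centre of its underside. Bystander.
- succulent: small green succulent in a terracotta pot, 76 mm wide, about 85 mm high; origin: centre of its underside. Bystander.
Not all that is in view belongs to the job. Of the things that look like the stapler, take the one that is nearest to the robot's base at the start. Of the things that look like the mouse, take the one that is nearest to the robot's base at the start.

How it is judged:
On the way, in this order (a step that is already met when the one before it is completed fails the run):
1. stapler and mouse both stand upright on the box's floor, released (x of stapler in the frame of kit_box between -0.1 and 0.1 m and y of stapler in the frame of kit_box between -0.08 and 0.08 m and z of stapler in the frame of kit_box between 0 and 0.013 m and angle between each of stapler, mouse's own z axis and vertical below 0.3 rad and x of mouse in the frame of kit_box between -0.1 and 0.1 m and y of mouse in the frame of kit_box between -0.08 and 0.08 m and z of mouse in the frame of kit_box between 0 and 0.013 m and contact force between the fingers and stapler below 0.1 N and contact force between the fingers and mouse below 0.1 N), for 0.2 s.
2. the lid sits fully home on the box (x of stapler in the frame of kit_box between -0.1 and 0.1 m and y of stapler in the frame of kit_box between -0.08 and 0.08 m and z of stapler in the frame of kit_box between 0 and 0.013 m and angle between each of stapler, mouse's own z axis and vertical below 0.3 rad and x of mouse in the frame of kit_box between -0.1 and 0.1 m and y of mouse in the frame of kit_box between -0.08 and 0.08 m and z of mouse in the frame of kit_box between 0 and 0.013 m and x of lid in the frame of kit_box between -0.008 and 0.008 m and y of lid in the frame of kit_box between -0.008 and 0.008 m and z of lid in the frame of kit_box between 0.052 and 0.06 m and angle between lid's own z axis and vertical below 0.03 rad and angle between the x axis of lid and the x axis of kit_box, either way round below 0.15 rad), for 0.1 s.
3. both clamps are fully down over the lid (all of step 2 and value of joint each of clamp_left, clamp_right below 0.1 rad), for 0.2 s.
At the end, for the whole second after the job is handed in: Stapler and mouse upright (0.3 rad) on the box floor, underside under 13 mm above the box's; lid seated: origin 52-60 mm up, within 8 mm of centre, level to 0.03 rad, turned under 0.15 rad (either way round); both clamps under 0.1 rad; all three at rest (under 0.02 m/s) (all of step 3 and linear speed of each of stapler, mouse, lid below 0.02 m/s); the robot touches nothing.
It fails at once if the stapler is dropped (falls faster than 1 m/s, about 50 mm, out of the fingers) (linear speed of stapler above 1 m/s and contact force between the fingers and stapler below 0.05 N).
It fails at once if the mouse is dropped (falls faster than 1 m/s, about 50 mm, out of the fingers) (linear speed of mouse above 1 m/s and contact force between the fingers and mouse below 0.05 N).
It fails at once if the lid is dropped (falls faster than 1 m/s, about 50 mm, out of the fingers) (linear speed of lid above 1 m/s and contact force between the fingers and lid below 0.05 N).
It fails at once if the mug, the pencil cup or the succulent is moved more than 30 mm or tipped over (distance of any of mug, pencil_cup, succulent from where it was at the start of the episode above 0.03 m or angle between any of mug, pencil_cup, succulent's own z axis and vertical above 0.4 rad).
It also fails if it takes over 72 s, if anything falls off the work surface, if the arm or the gripper's body presses on something with over 40 N, if the wrist force passes 120 N, or if a joint passes its speed limit or range.

## Working session

There is one attempt and no reset: what is moved stays moved. The work goes in short steps, Python scripts to look and compute and a tool call to move; the robot and the scene stay as the last step left them, time stands still between calls to the robot, and variables do not carry over. Pictures are saved under pics/ and viewed, at most 10 in all, crops included, and the job is handed in when it is done.

Besides the shell and the picture viewer there is one more tool, called after "Request:" by a JSON object that holds its "op" and its "data". step_arm: Moves the arm, as the interface text tells. Shifts and turns lie within -1 to 1; 1 stands for 60 cm of shift or pi rad of turn. Its arguments: {"type":"object","properties":{"rows":{"type":"array"},"jaw":{"type":"number"},"squeeze":{"type":"number"}},"required":["rows"]}

```bash
mkdir -p pics; ls; python3 - <<'E'
from bench import r,eyes
import cv2,numpy as np
for n in("scene","top"):
    im=eyes.grab_frame(n); cv2.imwrite(f"pics/{n}0.png",im[:,:,::-1])
    i=eyes.camera_info(n); print(n,np.round(i["mtx"],1).tolist(),i["k1"],np.round(i["extrinsics"],3).tolist())
i=eyes.camera_info("wrist");print(i)
print(r.get_obs(), r.tips_ahead)
E
```

```text
pics
scene [[497.5, 0.0, 246.3], [0.0, 497.5, 198.7], [0.0, 0.0, 1.0]] 0.019862769824016694 [[0.129, 0.657, -0.743, 1.633], [0.992, -0.074, 0.106, -0.092], [0.014, -0.75, -0.661, 1.024], [0.0, 0.0, 0.0, 1.0]]
top [[369.2, 0.0, 257.6], [0.0, 369.2, 189.4], [0.0, 0.0, 1.0]] -0.09806650508343225 [[-0.024, -0.991, 0.13, 0.41], [-1.0, 0.025, 0.002, 0.024], [-0.005, -0.13, -0.992, 1.336], [0.0, 0.0, 0.0, 1.0]]
{'mtx': array([[293.94635924,   0.        , 256.79450631],
       [  0.        , 293.94635924, 192.19490831],
       [  0.        ,   0.        ,   1.        ]]), 'k1': -0.041880802749054286, 'tool_from_camera': array([[-2.59700935e-04, -9.65846122e-01, -2.59116194e-01,
         6.58646250e-02],
       [ 9.99999789e-01, -9.63355329e-05, -6.43169290e-04,
         2.91893196e-04],
       [ 5.96240468e-04, -2.59116306e-01,  9.65845942e-01,
        -1.29079014e-01],
       [ 0.00000000e+00,  0.00000000e+00,  0.00000000e+00,
         1.00000000e+00]])}
{'clock': 0.1, 'joints': array([-1.24808459,  0.47772938,  0.02233295,  1.55635415, -0.01150128,
        1.10931396, -0.083108  ]), 'qvel': array([ 0.00119402, -0.00339972, -0.00061809, -0.00446484, -0.00083691,
        0.00017858,  0.00104665]), 'tau': array([ 4.62111479e-03, -5.97756350e+01,  1.61383040e+00, -2.81950468e+01,
        1.29383476e-02,  5.12204570e-03, -2.99759654e-05]), 'tcp_pos': array([0.28167269, 0.61285087, 0.24441407]), 'orientation': array([-6.71413360e-01, -3.06875760e+00,  2.60589664e-03]), 'contact_force': array([ 0.22254109, -0.53265033, -0.29558839]), 'moment': array([ 0.01106898, -0.03574015, -0.01126165]), 'gripper_force': 0.0, 'grip_width': 0.08574796776162202} 0.014
```

View pics/scene0.png

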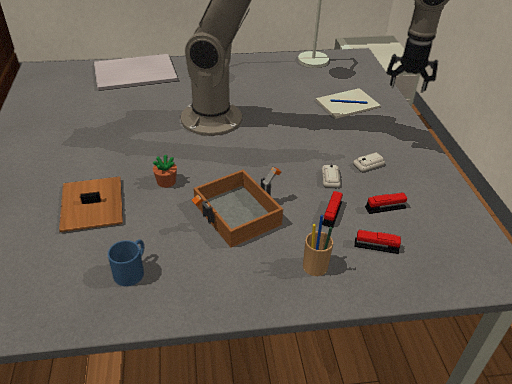

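View pics/top0.png

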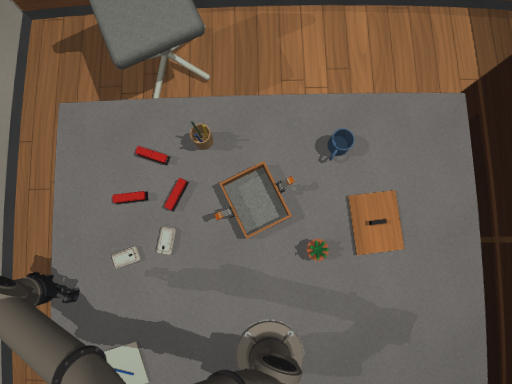

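The scene shows three stapler-like things in the top picture, at (175,194), (130,197) and (152,155), and two mice, at (166,241) and (125,258). The base is at about (268,350). The stapler at (175,194) and the mouse at (166,241) look nearest, so I'll measure them and check in a crop.

```bash
cat > h.py <<'E'
from bench import r,eyes
import cv2,numpy as np
from scipy.spatial.transform import Rotation as R
from scipy.optimize import minimize
def grab(n,save=None):
    o=r.get_obs(); im=eyes.grab_frame(n); i=eyes.camera_info(n)
    if n=="wrist":
        T=np.eye(4);T[:3,:3]=R.from_rotvec(o["orientation"]).as_matrix();T[:3,3]=o["tcp_pos"];E=T@i["tool_from_camera"]
    else:E=i["extrinsics"]
    if save:cv2.imwrite("pics/"+save,im[:,:,::-1])
    return im,(i["mtx"],i["k1"],np.array(E))
def proj(c,P):
    K,k,E=c;p=(np.atleast_2d(P)-E[:3,3])@E[:3,:3];s=p[:,:2]/p[:,2:]
    s=s*(1+k*(s**2).sum(1,keepdims=True));return s*[K[0,0],K[1,1]]+[K[0,2],K[1,2]]
def ray(c,uv,z):
    K,k,E=c;d=(np.array(uv,float)-[K[0,2],K[1,2]])/[K[0,0],K[1,1]];s=d.copy()
    for _ in range(20):s=d/(1+k*(s@s))
    v=E[:3,:3]@[*s,1];return E[:3,3]+v*(z-E[2,3])/v[2]
def boxpts(lx,ly,z0,z1):return np.array([[a*lx/2,b*ly/2,z] for a in(-1,1) for b in(-1,1) for z in(z0,z1)])
def place(P,q):
    c,s=np.cos(q[2]),np.sin(q[2]);return P@np.array([[c,s,0],[-s,c,0],[0,0,1]])+[q[0],q[1],0]
def fit(views,P,q0):
    """views: list of (cam,mask); silhouette IoU fit of convex hull of P over x,y,yaw"""
    S=16
    def cost(q):
        J=0
        for c,m in views:
            h=cv2.convexHull(proj(c,place(P,q)).astype(np.float32))
            a=np.zeros(m.shape,np.uint8);cv2.fillConvexPoly(a,np.round(h*S).astype(np.int32),255,cv2.LINE_AA,4)
            a=a/255.;J+=1-np.minimum(a,m).sum()/np.maximum(a,m).sum()
        return J/len(views)
    best=None
    for dy in(-.3,0,.3):
        q=np.array(q0)+[0,0,dy]
        s=minimize(cost,q,method="Nelder-Mead",options=dict(initial_simplex=np.vstack([q]+[q+d for d in np.diag([.02,.02,.2])]),xatol=1e-4,fatol=1e-5))
        if best is None or s.fun<best.fun:best=s
    return best.x,best.fun
def blob(mask,uv):
    n,l,st,ce=cv2.connectedComponentsWithStats(mask.astype(np.uint8));ids=[i for i in range(1,n) if st[i,4]>25]
    i=min(ids,key=lambda i:np.hypot(*(ce[i]-uv)));m=(l==i).astype(np.uint8)
    cs,_=cv2.findContours(m,0,2);h=cv2.convexHull(np.vstack(cs));o=np.zeros(m.shape,np.uint8);cv2.fillConvexPoly(o,h,1)
    return o.astype(float)
def hsv(im):return cv2.cvtColor(im,cv2.COLOR_RGB2HSV).astype(int)
def red(im):h=hsv(im);return((h[...,0]<6)|(h[...,0]>174))&(h[...,1]>170)&(h[...,2]>70)
def white(im):h=hsv(im);return(h[...,1]<45)&(h[...,2]>150)
def wood(im):h=hsv(im);return(h[...,0]>=7)&(h[...,0]<20)&(h[...,1]>110)&(h[...,2]>60)
E
python3 - <<'E'
from h import *
t,ct=grab("top");s,cs=grab("scene")
for n,uv in dict(st1=(175,194),st2=(130,197),st3=(152,155),m1=(166,241),m2=(125,258),mug=(341,142),cup=(201,136),succ=(318,249)).items():
    p=ray(ct,uv,.03);print(n,np.round(p[:2],3),round(np.hypot(*p[:2]),3))
def do(n,f,P,ut,us,yaw):
    p=ray(ct,ut,.03);q0=[p[0],p[1],yaw]
    mt=blob(f(t),ut);ms=blob(f(s),us)
    print(n,mt.sum(),ms.sum(),"top",np.round(fit([(ct,mt)],P,q0),4) if 0 else [np.round(x,4) for x in fit([(ct,mt)],P,q0)],"both",[np.round(x,4) for x in fit([(ct,mt),(cs,ms)],P,q0)])
do("stapler",red,boxpts(.118,.03,.023,.043),(175,194),(333,208),-.5)
do("mouse",white,np.vstack([boxpts(.1,.056,0,.016)*[.93,.93,1],boxpts(.1,.056,.016,.034)*[.7,.7,1]]),(166,241),(331,176),0)
do("box",wood,boxpts(.216,.176,0,.064),(256,200),(238,208),.5)
do("lid",wood,boxpts(.216,.176,.007,.015),(376,222),(92,204),0)
c=cv2.resize(t[140:280,100:240],None,fx=4,fy=4,interpolation=cv2.INTER_CUBIC);cv2.imwrite("pics/crop0.png",c[:,:,::-1])
E
```

```text
st1 [0.572 0.323] 0.657
st2 [0.565 0.488] 0.746
st3 [0.717 0.409] 0.826
m1 [0.405 0.355] 0.539
m2 [0.347 0.503] 0.611
mug [ 0.747 -0.282] 0.799
cup [0.783 0.229] 0.816
succ [ 0.364 -0.18 ] 0.406
stapler 303.0 318.0 top [array([ 0.5732,  0.3213, -0.489 ]), np.float64(0.197)] both [array([ 0.5731,  0.3212, -0.4631]), np.float64(0.1945)]
mouse 333.0 212.0 top [array([ 0.4072,  0.3618, -0.1729]), np.float64(0.2738)] both [array([ 0.4045,  0.3623, -0.3261]), np.float64(0.394)]
box 3223.0 4412.0 top [array([0.5438, 0.0373, 0.4348]), np.float64(0.0299)] both [array([0.5448, 0.0364, 0.4342]), np.float64(0.0337)]
lid 2946.0 2998.0 top [array([ 0.4543, -0.3973,  0.092 ]), np.float64(0.0382)] both [array([ 0.4549, -0.398 ,  0.0868]), np.float64(0.0391)]
```

View pics/crop0.png

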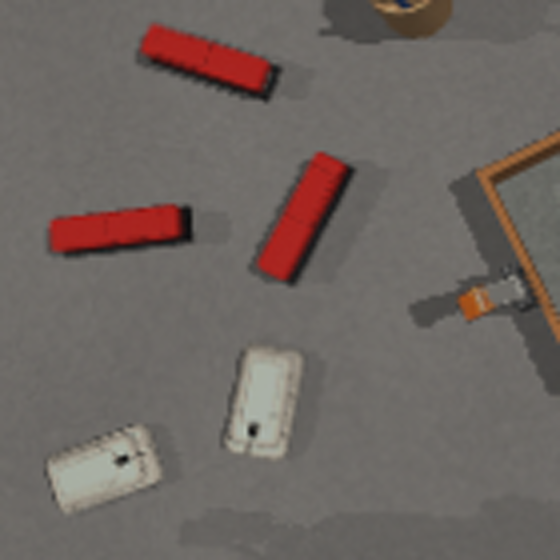

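The crop shows the target stapler at crop (302,218), that is top (175,194), 0.66 m from the base against 0.75 and 0.83 for the others. The target mouse is at crop (265,402), that is top (166,241), 0.54 m against 0.61. Both are confirmed as nearest. Next I'll hover over them for a wrist view.

Request:
{"op": "step_arm", "data": {"rows": [[0.17, -0.23, 0.05, 0, 0, 0], [0.17, -0.23, 0.05, 0, 0, 0], [0.17, -0.23, 0.05, 0, 0, 0], [0.17, -0.23, 0.05, 0, 0, 0], [0.17, -0.23, 0.05, 0, 0, 0]], "jaw": 0, "squeeze": 40}}

```text
clock: 0.62
tcp_pos: [0.3906, 0.4683, 0.2768]
orientation: [0.687, 3.061, -0.002]
contact_force: [0.3, -0.7, -0.3]
grip_width: 0.0851
gripper_force: 0.0
```

Request:
{"op": "step_arm", "data": {"rows": [[0.17, -0.23, 0.05, 0, 0, 0], [0.17, -0.23, 0.05, 0, 0, 0], [0.17, -0.23, 0.05, 0, 0, 0], [0.17, -0.23, 0.05, 0, 0, 0], [0.17, -0.23, 0.05, 0, 0, 0]]}}

```text
clock: 1.03
tcp_pos: [0.4915, 0.3296, 0.3069]
orientation: [0.687, 3.061, -0.002]
contact_force: [1.2, -1.0, -0.5]
grip_width: 0.0853
gripper_force: 0.0
```

```bash
python3 - <<'E'
from h import *
w,c=grab("wrist","w1.png");o=r.get_obs();print(o["tcp_pos"],o["orientation"],o["clock"])
for n,p in dict(st=[.573,.321,.043],m=[.407,.361,.03]).items():print(n,proj(c,p))
E
```

```text
[0.49044285 0.33126796 0.3065682 ] [ 6.86081609e-01  3.06223644e+00 -7.38774952e-04] 1.0833
st [[275.87599    217.04841604]]
m [[250.89170656  93.87805781]]
```

View pics/w1.png

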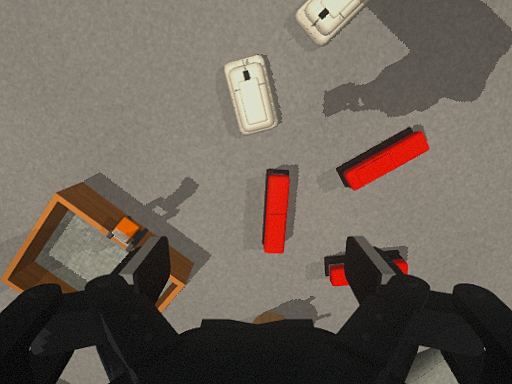

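The wrist view shows the target stapler at (276,210), black end up at (278,172), and the target mouse at (250,95). Now I'll fit their poses.

```bash
python3 - <<'E'
from h import *
w,c=grab("wrist")
h=hsv(w);print("table",h[60,120],"mouse",h[95,255],h[120,270],"shadow",h[200,250],"blk",h[173,278],h[200,252])
cream=(h[...,2]>165)&(h[...,0]<40)
roi=np.zeros(w.shape[:2],bool)
def rm(u0,u1,v0,v1,m):
    a=roi.copy();a[v0:v1,u0:u1]=1;return m&a
for th in(140,150,160,170):
    m=rm(205,300,40,150,h[...,2]>th);b=blob(m,(250,95));
    P=np.vstack([boxpts(.1,.056,.006,.016)*[.94,.94,1],boxpts(.1,.048,.006,.016),boxpts(.092,.056,.006,.016),boxpts(.08,.04,.0,.034)])
    print("mouse",th,b.sum(),[np.round(x,4) for x in fit([(c,b)],P,[.407,.361,-.17])])
mr=blob(rm(240,320,150,265,red(w)),(276,210))
cs,_=cv2.findContours((mr>0).astype(np.uint8),0,2);print(cv2.minAreaRect(cs[0]))
for L in(.110,.114,.118,.122):print("red",L,[np.round(x,4) for x in fit([(c,mr)],boxpts(L,.03,.023,.043),[.573,.321,-.47])])
dk=h[...,2]<45
mm=blob(rm(240,320,150,265,red(w)|dk),(276,210))
print("all",mm.sum(),mr.sum(),[np.round(x,4) for x in fit([(c,mm)],np.vstack([boxpts(.122,.034,0,.01),boxpts(.118,.03,.023,.043)]),[.573,.321,-.47])])
E
```

```text
table [ 16  32 137] mouse [ 34  29 223] [ 20  54 189] shadow [ 14  38 133] blk [ 0 28 46] [ 19  40 134]
mouse 140 7808.0 [array([ 0.3954,  0.3807, -0.4392]), np.float64(0.5657)]
mouse 150 3019.0 [array([ 0.4087,  0.3597, -0.1978]), np.float64(0.0743)]
mouse 160 2969.0 [array([ 0.4082,  0.3598, -0.1975]), np.float64(0.0892)]
mouse 170 2757.0 [array([ 0.4082,  0.3584, -0.252 ]), np.float64(0.154)]
((275.11419677734375, 214.90101623535156), (22.442821502685547, 79.01297760009766), 4.085616588592529)
red 0.11 [array([ 0.572 ,  0.3217, -0.4835]), np.float64(0.0687)]
red 0.114 [array([ 0.5725,  0.3212, -0.489 ]), np.float64(0.075)]
red 0.118 [array([ 0.5742,  0.3205, -0.4869]), np.float64(0.1007)]
red 0.122 [array([ 0.5753,  0.32  , -0.4868]), np.float64(0.1259)]
all 1923.0 1714.0 [array([ 0.5732,  0.3216, -0.4687]), np.float64(0.1084)]
```

Request:
{"op": "step_arm", "data": {"rows": [[0.14, -0.027, -0.1, 0, 0, -0.014], [0.143, -0.027, -0.2, 0, 0, -0.014], [0.143, -0.027, -0.25, 0, 0, -0.014], [0.143, -0.027, -0.31, 0, 0, -0.014], [0.143, -0.027, -0.31, 0, 0, -0.014]]}}

```text
clock: 1.55
tcp_pos: [0.57, 0.3231, 0.1222]
orientation: [-0.736, -3.053, -0.002]
contact_force: [0.7, 0.9, -0.2]
grip_width: 0.0855
gripper_force: 0.0
```

Request:
{"op": "step_arm", "data": {"rows": [[0, 0, 0, 0, 0, 0], [0, 0, 0, 0, 0, 0], [0, 0, 0, 0, 0, 0]]}}

```text
clock: 1.8
tcp_pos: [0.5705, 0.3234, 0.1261]
orientation: [0.736, 3.053, 0.003]
contact_force: [-0.1, 0.0, -0.2]
grip_width: 0.0857
gripper_force: 0.0
```

```bash
cat >> h.py <<'E'
def state():
    o=r.get_obs();M=R.from_rotvec(o["orientation"]).as_matrix();y=M[:,1]
    return o,np.arctan2(y[1],y[0]),M[:,2]
def go(x,y,z,yaw=None):
    o,cy,zz=state();d=(np.array([x,y,z])-o["tcp_pos"])/.6
    t=0 if yaw is None else ((yaw-cy+np.pi/2)%np.pi-np.pi/2)/np.pi
    print("t",round(o["clock"],2),"tcp",np.round(o["tcp_pos"],4),"yaw",round(cy,4),"tilt",np.round(zz[:2],4),"shift",np.round(d,4),"turn",round(t,4),"rows",round(max(np.linalg.norm(d)*600/41.7,abs(t)*180/7.16),1),"w",round(o["grip_width"],4),"F",np.round(o["contact_force"],1))
E
python3 -c "
from h import *
go(.572,.321,.037,1.086)
print(r.tips_ahead)"
```

```text
t 1.8 tcp [0.5705 0.3234 0.1261] yaw 1.0976 tilt [0.0011 0.0018] shift [ 0.0025 -0.0039 -0.1485] turn -0.0037 rows 2.1 w 0.0857 F [-0.1  0.  -0.2]
0.014
```

Request:
{"op": "step_arm", "data": {"rows": [[0.0025, -0.004, -0.05, 0, 0, -0.004], [0.0025, -0.004, -0.09, 0, 0, -0.004], [0.0025, -0.004, -0.12, 0, 0, -0.004], [0.0025, -0.004, -0.148, 0, 0, -0.004], [0.0025, -0.004, -0.148, 0, 0, -0.004]]}}

```text
clock: 2.22
tcp_pos: [0.5712, 0.3202, 0.0359]
orientation: [-0.756, -3.049, -0.001]
contact_force: [-1.0, -0.4, -0.4]
grip_width: 0.0854
gripper_force: 0.0
```

Request:
{"op": "step_arm", "data": {"rows": [[0, 0, 0, 0, 0, 0], [0, 0, 0, 0, 0, 0], [0, 0, 0, 0, 0, 0], [0, 0, 0, 0, 0, 0], [0, 0, 0, 0, 0, 0]], "jaw": 1}}

```text
clock: 2.63
tcp_pos: [0.5731, 0.3198, 0.0373]
orientation: [0.758, 3.047, 0.004]
contact_force: [0.8, 0.6, 4.9]
grip_width: 0.0295
gripper_force: 40.3
```

Request:
{"op": "step_arm", "data": {"rows": [[0, 0, 0, 0, 0, 0], [0, 0, 0, 0, 0, 0], [0, 0, 0, 0, 0, 0], [0, 0, 0, 0, 0, 0], [0, 0, 0, 0, 0, 0]]}}

```text
clock: 3.05
tcp_pos: [0.5731, 0.3198, 0.0373]
orientation: [0.758, 3.047, 0.003]
contact_force: [-2.0, 0.3, 7.2]
grip_width: 0.0289
gripper_force: 40.6
```

```bash
python3 - <<'E'
from h import *
go(.572,.321,.037)
b=np.array([.5442,.0368]);a=.434
ca,sa=np.cos(a),np.sin(a)
for n,(x,y) in dict(st=(.035,.042),m=(-.045,-.030)).items():
    p=b+[ca*x-sa*y,sa*x+ca*y];print(n,p);go(*p,.2,a+np.pi/2)
E
```

```text
t 3.05 tcp [0.5731 0.3198 0.0373] yaw 1.0834 tilt [0.002  0.0018] shift [-0.0018  0.002  -0.0004] turn 0 rows 0.0 w 0.0289 F [-2.   0.3  7.2]
st [0.55829405 0.08962384]
t 3.05 tcp [0.5731 0.3198 0.0373] yaw 1.0834 tilt [0.002  0.0018] shift [-0.0246 -0.3836  0.2712] turn 0.2933 rows 7.4 w 0.0289 F [-2.   0.3  7.2]
m [ 0.515987   -0.00934138]
t 3.05 tcp [0.5731 0.3198 0.0373] yaw 1.0834 tilt [0.002  0.0018] shift [-0.0951 -0.5486  0.2712] turn 0.2933 rows 8.9 w 0.0289 F [-2.   0.3  7.2]
```

Request:
{"op": "step_arm", "data": {"rows": [[0, 0, 0.06, 0, 0, 0], [0, 0, 0.12, 0, 0, 0], [0, 0, 0.18, 0, 0, 0.03], [-0.005, -0.06, 0.23, 0, 0, 0.06], [-0.01, -0.12, 0.27, 0, 0, 0.09]]}}

```text
clock: 3.47
tcp_pos: [0.5663, 0.2551, 0.1959]
orientation: [0.306, 3.125, 0.004]
contact_force: [0.6, -1.1, -1.0]
grip_width: 0.0288
gripper_force: 40.7
```

Request:
{"op": "step_arm", "data": {"rows": [[-0.003, -0.06, 0, 0, 0, 0.038], [-0.006, -0.12, 0, 0, 0, 0.075], [-0.009, -0.18, 0, 0, 0, 0.11], [-0.012, -0.22, 0, 0, 0, 0.145], [-0.0146, -0.26, 0, 0, 0, 0.18]]}}

```text
clock: 3.88
tcp_pos: [0.5571, 0.094, 0.1936]
orientation: [0.569, -3.089, 0.001]
contact_force: [1.7, 0.9, -2.0]
grip_width: 0.0293
gripper_force: 40.7
```

Request:
{"op": "step_arm", "data": {"rows": [[0, 0, 0, 0, 0, 0.023], [0, 0, 0, 0, 0, 0.023], [0, 0, 0, 0, 0, 0.023], [0, 0, 0, 0, 0, 0.023]]}}

```text
clock: 4.22
tcp_pos: [0.5577, 0.0979, 0.1936]
orientation: [0.674, -3.068, -0.001]
contact_force: [-0.2, 0.8, -1.9]
grip_width: 0.0291
gripper_force: 40.7
```

```bash
python3 - <<'E'
from h import *
go(.5583,.0896,.0443,2.005)
w,c=grab("wrist","w2.png")
for L in(0,):
  P=place(np.array([[x*.108,y*.088,.064] for x in(-1,1) for y in(-1,1)]),[.5442,.0368,.434]);print(proj(c,P).round())
E
```

```text
t 4.22 tcp [0.5577 0.0979 0.1936] yaw 2.0032 tilt [-0.0002  0.0006] shift [ 0.0011 -0.0138 -0.2488] turn 0.0006 rows 3.6 w 0.0291 F [-0.2  0.8 -1.9]
[[ 85.  13.]
 [304.  10.]
 [116. 258.]
 [296. 258.]]
```

View pics/w2.png

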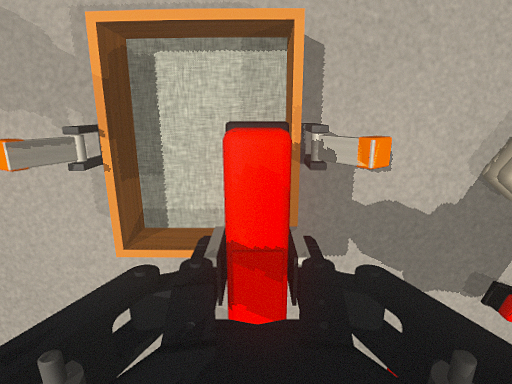

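The box corners appear at (86,12), (304,10), (118,257) and (296,255), within 2 px of my prediction, so the box pose is good. The stapler is held in line with the box. Lowering it now.

Request:
{"op": "step_arm", "data": {"rows": [[-0.0067, -0.0173, -0.04, 0, 0, 0], [-0.0067, -0.0173, -0.08, 0, 0, 0], [-0.0067, -0.0173, -0.12, 0, 0, 0], [-0.0067, -0.0173, -0.16, 0, 0, 0], [-0.0067, -0.0173, -0.19, 0, 0, 0]]}}

```text
clock: 4.68
tcp_pos: [0.553, 0.0874, 0.0778]
orientation: [0.676, -3.067, -0.0]
contact_force: [-0.4, -0.6, -2.3]
grip_width: 0.0288
gripper_force: 40.7
```

Request:
{"op": "step_arm", "data": {"rows": [[0, 0, -0.012, 0, 0, 0], [0, 0, -0.024, 0, 0, 0], [0, 0, -0.036, 0, 0, 0], [0, 0, -0.045, 0, 0, 0], [0, 0, -0.05, 0, 0, 0]]}}

```text
clock: 5.1
tcp_pos: [0.5541, 0.0866, 0.0496]
orientation: [-0.675, 3.068, 0.0]
contact_force: [0.4, 0.2, -2.0]
grip_width: 0.0291
gripper_force: 40.7
```

```bash
python3 -c "
from h import *
go(.5537,.0875,.0443,2.005)"
```

```text
t 5.1 tcp [0.5541 0.0866 0.0496] yaw 2.0039 tilt [0.0006 0.0002] shift [-0.0007  0.0016 -0.0089] turn 0.0003 rows 0.1 w 0.0291 F [ 0.4  0.2 -2. ]
```

Still about 5 mm clear, so I'll go down the rest, then release with a narrow opening.

Request:
{"op": "step_arm", "data": {"rows": [[0, 0.001, -0.003, 0, 0, 0], [0, 0.001, -0.006, 0, 0, 0], [0, 0.001, -0.0085, 0, 0, 0], [0, 0.001, -0.0085, 0, 0, 0], [0, 0.001, -0.0085, 0, 0, 0]]}}

```text
clock: 5.52
tcp_pos: [0.5539, 0.0869, 0.0448]
orientation: [-0.675, 3.068, 0.0]
contact_force: [0.4, -0.3, -1.5]
grip_width: 0.0296
gripper_force: 40.7
```

```bash
python3 -c "
from h import *
go(.5537,.0875,.0433,2.005)"
```

```text
t 5.52 tcp [0.5539 0.0869 0.0448] yaw 2.0038 tilt [0.0003 0.0001] shift [-0.0004  0.001  -0.0024] turn 0.0004 rows 0.0 w 0.0296 F [ 0.4 -0.3 -1.5]
```

Request:
{"op": "step_arm", "data": {"rows": [[0, 0, -0.002, 0, 0, 0], [0, 0, -0.003, 0, 0, 0], [0, 0, -0.003, 0, 0, 0]]}}

```text
clock: 5.77
tcp_pos: [0.554, 0.0869, 0.0432]
orientation: [-0.675, 3.068, 0.0]
contact_force: [-1.0, -1.1, 4.0]
grip_width: 0.0291
gripper_force: 41.3
```

Request:
{"op": "step_arm", "data": {"rows": [[0, 0, 0, 0, 0, 0], [0, 0, 0, 0, 0, 0], [0, 0, 0, 0, 0, 0], [0, 0, 0, 0, 0, 0]], "jaw": 0.52}}

```text
clock: 6.1
tcp_pos: [0.5539, 0.0869, 0.0428]
orientation: [-0.675, 3.068, 0.0]
contact_force: [0.6, 0.7, 0.4]
grip_width: 0.041
gripper_force: 0.0
```

```bash
python3 -c "
from h import *
go(.4085,.36,.2,1.371)"
```

```text
t 6.1 tcp [0.5539 0.0869 0.0428] yaw 2.0039 tilt [0.0002 0.0001] shift [-0.2424  0.4551  0.2621] turn -0.2015 rows 8.3 w 0.041 F [0.6 0.7 0.4]
```

Request:
{"op": "step_arm", "data": {"rows": [[0, 0, 0.03, 0, 0, 0], [0, 0, 0.08, 0, 0, 0], [0, 0, 0.14, 0, 0, 0], [0, 0, 0.2, 0, 0, 0], [0, 0, 0.26, 0, 0, 0]]}}

```text
clock: 6.52
tcp_pos: [0.5534, 0.0868, 0.2003]
orientation: [0.675, -3.068, 0.0]
contact_force: [1.5, -0.3, -0.4]
grip_width: 0.0406
gripper_force: 0.0
```

Request:
{"op": "step_arm", "data": {"rows": [[-0.03, 0.055, 0, 0, 0, -0.035], [-0.06, 0.11, 0, 0, 0, -0.07], [-0.09, 0.165, 0, 0, 0, -0.105], [-0.12, 0.22, 0, 0, 0, -0.14], [-0.15, 0.275, 0, 0, 0, -0.17]], "jaw": 0}}

```text
clock: 6.93
tcp_pos: [0.4628, 0.2532, 0.199]
orientation: [0.168, 3.137, 0.001]
contact_force: [-0.1, -0.1, -0.3]
grip_width: 0.0852
gripper_force: 0.0
```

Request:
{"op": "step_arm", "data": {"rows": [[-0.03, 0.055, -0.02, 0, 0, -0.0315], [-0.06, 0.11, -0.04, 0, 0, -0.0315], [-0.0924, 0.18, -0.07, 0, 0, -0.0315], [-0.0924, 0.18, -0.1, 0, 0, -0.0315], [-0.0924, 0.18, -0.1, 0, 0, -0.0315]]}}

```text
clock: 7.35
tcp_pos: [0.4043, 0.3622, 0.1355]
orientation: [-0.302, -3.123, 0.004]
contact_force: [-0.3, -0.7, -0.0]
grip_width: 0.0855
gripper_force: 0.0
```

Request:
{"op": "step_arm", "data": {"rows": [[0, 0, 0, 0, 0, 0], [0, 0, 0, 0, 0, 0]]}}

```text
clock: 7.52
tcp_pos: [0.4093, 0.3589, 0.1392]
orientation: [0.316, 3.125, -0.001]
contact_force: [1.0, -1.5, 0.3]
grip_width: 0.0855
gripper_force: 0.0
```

```bash
python3 - <<'E'
from h import *
go(.4085,.36,.016,1.371)
t,c=grab("top");s,cs=grab("scene");w,cw=grab("wrist")
c1=cv2.resize(t[150:250,205:305],(300,300),interpolation=2);c2=cv2.resize(s[160:250,180:300],(400,300),interpolation=2)
im=np.vstack([np.hstack([c1,c2]),cv2.resize(w,(400,300))[:, :].__class__(( 300,700,3),np.uint8)*0]);im[300:,:400]=cv2.resize(w,(400,300))
cv2.imwrite("pics/m1.png",im[:,:,::-1])
E
```

```text
t 7.52 tcp [0.4093 0.3589 0.1392] yaw 1.3693 tilt [ 0.0006 -0.0005] shift [-0.0014  0.0018 -0.2054] turn 0.0006 rows 3.0 w 0.0855 F [ 1.  -1.5  0.3]
```

View pics/m1.png

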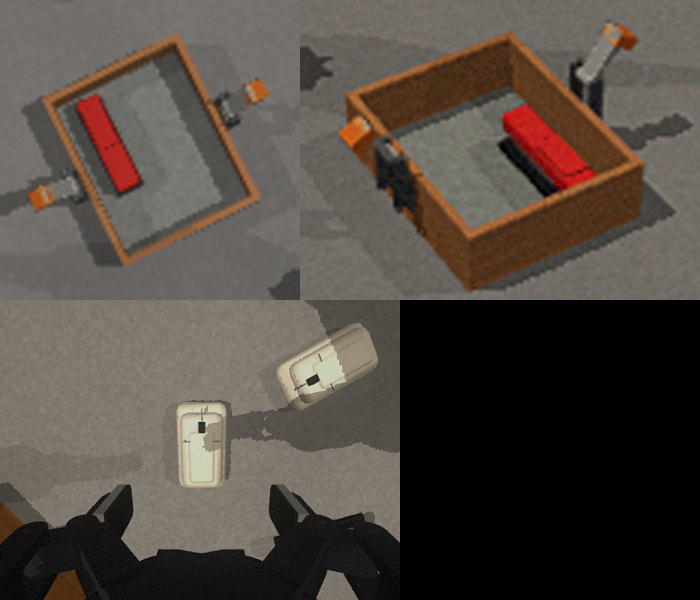

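The stapler stands upright in the box along its +y wall, centre at (110,143) in the mosaic. The mouse at (201,445) lies centred between the open fingers. Grasping the mouse.

Request:
{"op": "step_arm", "data": {"rows": [[-0.001, 0.002, -0.05, 0, 0, 0], [-0.001, 0.002, -0.1, 0, 0, 0], [-0.001, 0.002, -0.14, 0, 0, 0], [-0.001, 0.002, -0.17, 0, 0, 0], [-0.001, 0.002, -0.19, 0, 0, 0]]}}

```text
clock: 8.08
tcp_pos: [0.4081, 0.3599, 0.0236]
orientation: [-0.316, -3.125, 0.002]
contact_force: [-0.2, -0.1, -0.2]
grip_width: 0.0858
gripper_force: 0.0
```

Request:
{"op": "step_arm", "data": {"rows": [[0, 0, -0.008, 0, 0, 0], [0, 0, -0.014, 0, 0, 0], [0, 0, -0.014, 0, 0, 0], [0, 0, -0.014, 0, 0, 0]]}}

```text
clock: 8.42
tcp_pos: [0.4085, 0.3616, 0.0173]
orientation: [0.314, 3.125, 0.002]
contact_force: [0.0, 0.4, 1.2]
grip_width: 0.0856
gripper_force: 0.0
```

```bash
python3 -c "
from h import *
go(.4085,.36,.016,1.371)"
```

```text
t 8.42 tcp [0.4085 0.3616 0.0173] yaw 1.3706 tilt [0.0012 0.0012] shift [ 0.0001 -0.0026 -0.0022] turn 0.0001 rows 0.0 w 0.0856 F [0.  0.4 1.2]
```

Request:
{"op": "step_arm", "data": {"rows": [[0, -0.002, -0.001, 0, 0, 0], [0, -0.002, -0.001, 0, 0, 0], [0, -0.002, -0.001, 0, 0, 0], [0, -0.002, -0.001, 0, 0, 0], [0, -0.002, -0.001, 0, 0, 0]], "jaw": 1, "squeeze": 30}}

```text
clock: 8.83
tcp_pos: [0.4081, 0.3601, 0.0165]
orientation: [0.314, 3.125, 0.001]
contact_force: [-0.9, -1.2, 5.8]
grip_width: 0.0555
gripper_force: 31.8
```

Request:
{"op": "step_arm", "data": {"rows": [[0, 0, 0, 0, 0, 0], [0, 0, 0, 0, 0, 0], [0, 0, 0, 0, 0, 0]]}}

```text
clock: 9.08
tcp_pos: [0.4081, 0.3601, 0.0165]
orientation: [0.314, 3.125, 0.001]
contact_force: [0.1, -0.6, 7.5]
grip_width: 0.0559
gripper_force: 31.8
```

Request:
{"op": "step_arm", "data": {"rows": [[0, 0, 0.01, 0, 0, 0], [0, 0, 0.025, 0, 0, 0], [0, 0, 0.05, 0, 0, 0], [0, 0, 0.05, 0, 0, 0]]}}

```text
clock: 9.42
tcp_pos: [0.409, 0.361, 0.0483]
orientation: [0.314, 3.123, 0.005]
contact_force: [0.3, 0.3, -0.3]
grip_width: 0.0555
gripper_force: 32.7
```

```bash
python3 - <<'E'
from h import *
b=np.array([.5442,.0368]);a=.434
ca,sa=np.cos(a),np.sin(a);x,y=-.046,-.030
p=b+[ca*x-sa*y,sa*x+ca*y];go(*p,.2,a+np.pi/2)
w,c=grab("wrist","w3.png")
E
```

```text
t 9.42 tcp [0.409  0.361  0.0483] yaw 1.3707 tilt [0.0027 0.0029] shift [ 0.1769 -0.618   0.2528] turn 0.2018 rows 9.9 w 0.0555 F [ 0.3  0.3 -0.3]
```

View pics/w3.png

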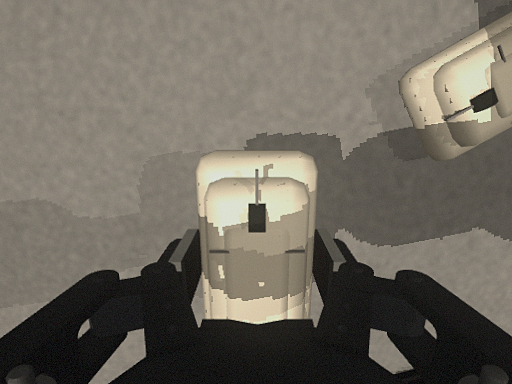

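The mouse is held level and centred in the fingers at (257,235). Carrying it to the box.

Request:
{"op": "step_arm", "data": {"rows": [[0, 0, 0.06, 0, 0, 0], [0.005, -0.02, 0.12, 0, 0, 0.02], [0.01, -0.04, 0.18, 0, 0, 0.04], [0.02, -0.08, 0.22, 0, 0, 0.06], [0.035, -0.13, 0.25, 0, 0, 0.09]]}}

```text
clock: 9.88
tcp_pos: [0.4287, 0.2836, 0.1981]
orientation: [-0.141, 3.136, 0.004]
contact_force: [1.2, 0.3, -0.9]
grip_width: 0.0554
gripper_force: 33.2
```

Request:
{"op": "step_arm", "data": {"rows": [[0.018, -0.06, 0, 0, 0, 0.03], [0.035, -0.12, 0, 0, 0, 0.06], [0.053, -0.18, 0, 0, 0, 0.085], [0.07, -0.24, 0, 0, 0, 0.112], [0.088, -0.3, 0, 0, 0, 0.112]]}}

```text
clock: 10.3
tcp_pos: [0.4814, 0.1, 0.1954]
orientation: [0.684, -3.066, -0.0]
contact_force: [0.7, -0.6, -0.8]
grip_width: 0.0555
gripper_force: 33.2
```

Request:
{"op": "step_arm", "data": {"rows": [[0.018, -0.06, 0, 0, 0, 0], [0.036, -0.12, 0, 0, 0, 0], [0.054, -0.188, 0, 0, 0, 0], [0.054, -0.188, 0, 0, 0, 0], [0.054, -0.188, 0, 0, 0, 0]]}}

```text
clock: 10.72
tcp_pos: [0.5139, -0.0141, 0.1952]
orientation: [0.668, -3.069, 0.001]
contact_force: [0.2, 1.4, -1.0]
grip_width: 0.0552
gripper_force: 33.2
```

```bash
python3 - <<'E'
from h import *
b=np.array([.5442,.0368]);a=.434
ca,sa=np.cos(a),np.sin(a);x,y=-.046,-.030
p=b+[ca*x-sa*y,sa*x+ca*y];go(*p,.0225,a+np.pi/2)
t,c=grab("top");cw=0
m=red(t);p=ray(c,(175,194),.03)
mr=blob(m[150:250,205:305],(37,48));M=np.zeros(m.shape);M[150:250,205:305]=mr
q,f=fit([(c,M)],boxpts(.112,.03,.029,.049),[.5537,.0875,.434]);print(q,f)
d=q[:2]-b;print("stapler in box",ca*d[0]+sa*d[1],-sa*d[0]+ca*d[1],q[2]-a)
E
```

```text
t 10.72 tcp [ 0.5139 -0.0141  0.1952] yaw 1.9994 tilt [-0.0006 -0.001 ] shift [ 0.0019  0.0072 -0.2879] turn 0.0017 rows 4.1 w 0.0552 F [ 0.2  1.4 -1. ]
[0.55236882 0.08761294 0.41264484] 0.13361035260595988
stapler in box 0.0287785056589458 0.042667105234315356 -0.021355164187153997
```

Request:
{"op": "step_arm", "data": {"rows": [[0, 0.0117, -0.05, 0, 0, 0.002], [0, 0.0117, -0.1, 0, 0, 0.002], [0, 0.0117, -0.15, 0, 0, 0.002], [0, 0.0117, -0.2, 0, 0, 0.002], [0, 0.0117, -0.24, 0, 0, 0.002]]}}

```text
clock: 11.18
tcp_pos: [0.5128, -0.0016, 0.0496]
orientation: [0.692, -3.063, -0.002]
contact_force: [-0.1, 0.4, -1.6]
grip_width: 0.0549
gripper_force: 33.2
```

Request:
{"op": "step_arm", "data": {"rows": [[0, 0, -0.012, 0, 0, 0], [0, 0, -0.024, 0, 0, 0], [0, 0, -0.034, 0, 0, 0], [0, 0, -0.039, 0, 0, 0], [0, 0, -0.039, 0, 0, 0]]}}

```text
clock: 11.6
tcp_pos: [0.5144, -0.0035, 0.0288]
orientation: [-0.687, 3.064, 0.0]
contact_force: [0.1, -0.4, -1.3]
grip_width: 0.0552
gripper_force: 33.1
```

```bash
python3 -c "
from h import *
go(.5138,-.0071,.0225,2.005)"
```

```text
t 11.6 tcp [ 0.5144 -0.0035  0.0288] yaw 2.0121 tilt [0.0009 0.0002] shift [-0.001  -0.0059 -0.0104] turn -0.0023 rows 0.2 w 0.0552 F [ 0.1 -0.4 -1.3]
```

Request:
{"op": "step_arm", "data": {"rows": [[-0.001, -0.006, -0.002, 0, 0, -0.002], [-0.001, -0.006, -0.005, 0, 0, -0.002], [-0.001, -0.006, -0.008, 0, 0, -0.002], [-0.001, -0.006, -0.01, 0, 0, -0.002], [-0.001, -0.006, -0.01, 0, 0, -0.002]]}}

```text
clock: 12.02
tcp_pos: [0.5153, -0.0044, 0.0276]
orientation: [-0.679, 3.062, 0.004]
contact_force: [-17.8, 12.1, 53.2]
grip_width: 0.0552
gripper_force: 51.2
```

```bash
python3 -c "
from h import *
go(.5138,-.0071,.0225,2.005)"
```

```text
t 12.02 tcp [ 0.5153 -0.0044  0.0276] yaw 2.007 tilt [0.0048 0.0034] shift [-0.0024 -0.0045 -0.0086] turn -0.0006 rows 0.1 w 0.0552 F [-17.8  12.1  53.2]
```

A finger linkage is bearing on the -y wall rim (force towards box +y and up). I'll back off, move the mouse towards the middle and try again gently.

Request:
{"op": "step_arm", "data": {"rows": [[0, 0, 0.01, 0, 0, 0], [0, 0, 0.02, 0, 0, 0], [-0.003, 0.008, 0.02, 0, 0, 0], [-0.006, 0.015, 0.02, 0, 0, 0], [-0.006, 0.015, 0.02, 0, 0, 0]]}}

```text
clock: 12.43
tcp_pos: [0.5091, 0.0026, 0.0341]
orientation: [0.679, -3.067, -0.001]
contact_force: [0.1, -0.6, -2.2]
grip_width: 0.0555
gripper_force: 39.2
```

```bash
cat >> h.py <<'E'
B=np.array([.5442,.0368]);A=.434;ca,sa=np.cos(A),np.sin(A)
def b2w(x,y):return B+[ca*x-sa*y,sa*x+ca*y]
def w2b(p):d=np.array(p)[:2]-B;return np.array([ca*d[0]+sa*d[1],-sa*d[0]+ca*d[1]])
E
python3 - <<'E'
from h import *
print(w2b(r.get_obs()["tcp_pos"]))
go(*b2w(-.047,-.016),.0235,2.005)
w,c=grab("wrist");t,ct=grab("top")
im=np.zeros((384,512+288,3),np.uint8);im[:,:512]=w;im[:288,512:]=cv2.resize(t[150:250,205:305],(288,288),interpolation=2)
cv2.imwrite("pics/m2.png",im[:,:,::-1])
E
```

```text
[-0.04619337 -0.01629915]
t 12.43 tcp [0.5091 0.0026 0.0341] yaw 2.0065 tilt [-0.0008  0.0005] shift [-0.0014 -0.0001 -0.0176] turn -0.0005 rows 0.3 w 0.0555 F [ 0.1 -0.6 -2.2]
```

View pics/m2.png

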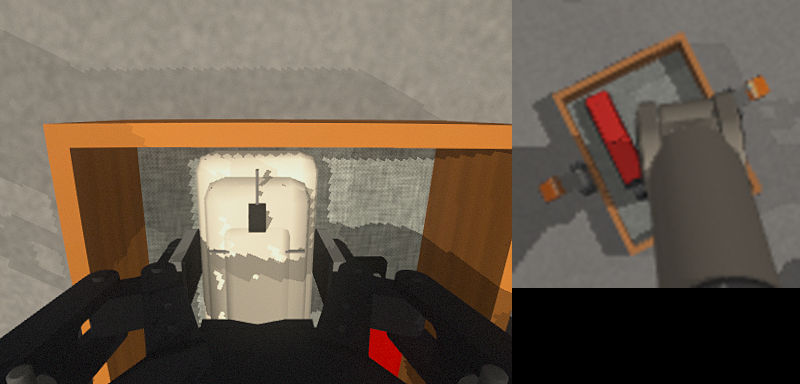

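The mouse hangs level at (257,235), clear of the -x wall rim (row 150), and the stapler end at (385,350) is behind the right finger. Descending gently.

Request:
{"op": "step_arm", "data": {"rows": [[0, 0, -0.004, 0, 0, 0], [0, 0, -0.007, 0, 0, 0], [0, 0, -0.01, 0, 0, 0], [0, 0, -0.012, 0, 0, 0], [0, 0, -0.012, 0, 0, 0]]}}

```text
clock: 12.95
tcp_pos: [0.5095, 0.0014, 0.0267]
orientation: [0.677, -3.067, -0.0]
contact_force: [-0.3, -0.6, -1.5]
grip_width: 0.0553
gripper_force: 39.2
```

Request:
{"op": "step_arm", "data": {"rows": [[0, 0, -0.002, 0, 0, 0], [0, 0, -0.003, 0, 0, 0], [0, 0, -0.003, 0, 0, 0]]}}

```text
clock: 13.2
tcp_pos: [0.5097, 0.0015, 0.0252]
orientation: [0.677, -3.068, -0.0]
contact_force: [0.5, -0.3, -1.4]
grip_width: 0.0554
gripper_force: 39.2
```

```bash
python3 - <<'E'
from h import *
print(w2b(r.get_obs()["tcp_pos"]))
go(*b2w(-.047,-.016),.0225,2.005)
E
```

```text
[-0.04609734 -0.0174987 ]
t 13.2 tcp [0.5097 0.0015 0.0252] yaw 2.0055 tilt [-0.0002  0.    ] shift [-0.0024  0.0016 -0.0045] turn -0.0002 rows 0.1 w 0.0554 F [ 0.5 -0.3 -1.4]
```

Request:
{"op": "step_arm", "data": {"rows": [[0, 0.001, -0.001, 0, 0, 0], [0, 0.001, -0.002, 0, 0, 0], [0, 0.001, -0.003, 0, 0, 0], [0, 0.001, -0.003, 0, 0, 0]]}}

```text
clock: 13.53
tcp_pos: [0.5097, 0.0021, 0.0235]
orientation: [0.677, -3.068, -0.0]
contact_force: [-0.8, 0.3, -1.4]
grip_width: 0.0549
gripper_force: 39.2
```

```bash
python3 - <<'E'
from h import *
print(w2b(r.get_obs()["tcp_pos"]))
go(*b2w(-.047,-.016),.0225,2.005)
E
```

```text
[-0.04587164 -0.01694242]
t 13.53 tcp [0.5097 0.0021 0.0235] yaw 2.0055 tilt [-0.0001  0.    ] shift [-0.0024  0.0006 -0.0016] turn -0.0002 rows 0.0 w 0.0549 F [-0.8  0.3 -1.4]
```

Request:
{"op": "step_arm", "data": {"rows": [[0, 0, -0.001, 0, 0, 0], [0, 0, -0.002, 0, 0, 0], [0, 0, -0.002, 0, 0, 0]]}}

```text
clock: 13.78
tcp_pos: [0.5098, 0.0021, 0.0226]
orientation: [-0.677, 3.068, 0.0]
contact_force: [-1.5, -0.1, 3.3]
grip_width: 0.0552
gripper_force: 39.7
```

Request:
{"op": "step_arm", "data": {"rows": [[0, 0, 0, 0, 0, 0], [0, 0, 0, 0, 0, 0], [0, 0, 0, 0, 0, 0]], "jaw": 0.28}}

```text
clock: 14.03
tcp_pos: [0.5099, 0.0021, 0.0223]
orientation: [-0.677, 3.068, 0.0]
contact_force: [-0.5, -0.2, 0.7]
grip_width: 0.0612
gripper_force: 0.0
```

Request:
{"op": "step_arm", "data": {"rows": [[0, 0, 0.006, 0, 0, 0], [0, 0, 0.02, 0, 0, 0], [0, 0, 0.05, 0, 0, 0], [0, 0, 0.1, 0, 0, 0], [0, 0, 0.15, 0, 0, 0]]}}

```text
clock: 14.45
tcp_pos: [0.509, 0.002, 0.1134]
orientation: [0.677, -3.066, -0.0]
contact_force: [-0.3, -0.4, -0.3]
grip_width: 0.0618
gripper_force: 0.0
```

Request:
{"op": "step_arm", "data": {"rows": [[0, 0, 0.06, 0, 0, 0], [0, 0, 0.12, 0, 0, 0], [0, 0, 0.18, 0, 0, 0], [0, 0, 0.24, 0, 0, 0], [0, 0, 0.24, 0, 0, 0]]}}

```text
clock: 14.87
tcp_pos: [0.5134, 0.0023, 0.2644]
orientation: [-0.674, 3.055, -0.002]
contact_force: [0.4, 0.6, -0.1]
grip_width: 0.0614
gripper_force: 0.0
```

```bash
python3 - <<'E'
from h import *
t,ct=grab("top");s,cs=grab("scene");w,cw=grab("wrist")
q,f=fit([(ct,blob(wood(t),(376,222))),(cs,blob(wood(s),(92,204)))],boxpts(.216,.176,.007,.015),[.4549,-.398,.087]);print("lid",q,f)
go(q[0],q[1],.3,q[2]+np.pi/2); go(q[0],q[1],.3,q[2])
im=np.zeros((384,512+288,3),np.uint8);im[:,:512]=w;im[:192,512:]=cv2.resize(s[160:248,180:312],(288,192),interpolation=2);im[192:,512:]=cv2.resize(t[150:250,205:355],(288,192))
cv2.imwrite("pics/m3.png",im[:,:,::-1])
E
```

```text
lid [ 0.45483218 -0.3981086   0.08736535] 0.04004781716808492
t 15.02 tcp [0.5095 0.0021 0.2568] yaw 2.0055 tilt [0.0009 0.0002] shift [-0.0911 -0.667   0.072 ] turn -0.1106 rows 9.7 w 0.0614 F [ 0.2  0.3 -0.4]
t 15.02 tcp [0.5095 0.0021 0.2568] yaw 2.0055 tilt [0.0009 0.0002] shift [-0.0911 -0.667   0.072 ] turn 0.3894 rows 9.8 w 0.0614 F [ 0.2  0.3 -0.4]
```

View pics/m3.png

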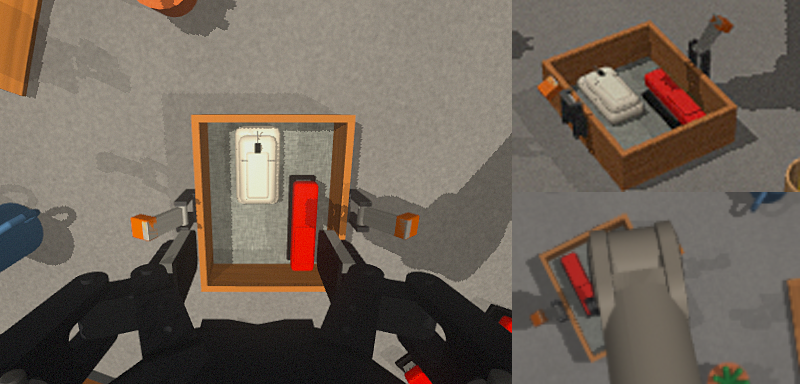

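Mouse at (258,165) and stapler at (303,225) both lie flat and parallel in the box with a clear gap. Next I'll refine the box pose from this view and move above the lid.

Request:
{"op": "step_arm", "data": {"rows": [[-0.009, -0.065, 0, 0, 0, -0.038], [-0.018, -0.13, 0, 0, 0, -0.076], [-0.027, -0.195, 0, 0, 0, -0.114], [-0.036, -0.26, 0, 0, 0, -0.152], [-0.045, -0.325, 0, 0, 0, -0.19]], "jaw": 0}}

```text
clock: 15.43
tcp_pos: [0.481, -0.1943, 0.2548]
orientation: [-0.263, -3.127, -0.001]
contact_force: [0.7, 0.8, 0.6]
grip_width: 0.0851
gripper_force: 0.0
```

Request:
{"op": "step_arm", "data": {"rows": [[-0.009, -0.065, 0, 0, 0, -0.038], [-0.018, -0.13, 0, 0, 0, -0.076], [-0.027, -0.195, 0, 0, 0, -0.114], [-0.036, -0.26, 0, 0, 0, -0.152], [-0.045, -0.342, 0, 0, 0, -0.19]]}}

```text
clock: 15.85
tcp_pos: [0.4551, -0.391, 0.2545]
orientation: [-1.171, -2.912, -0.001]
contact_force: [2.0, 0.2, -0.0]
grip_width: 0.0853
gripper_force: 0.0
```

Request:
{"op": "step_arm", "data": {"rows": [[0, 0, 0, 0, 0, -0.04], [0, 0, 0, 0, 0, -0.08], [0, 0, 0, 0, 0, -0.12], [0, 0, 0, 0, 0, -0.16], [0, 0, 0, 0, 0, -0.2]]}}

```text
clock: 16.27
tcp_pos: [0.4556, -0.3897, 0.2543]
orientation: [-2.01, -2.409, 0.001]
contact_force: [-0.3, -0.9, -0.2]
grip_width: 0.0855
gripper_force: 0.0
```

Request:
{"op": "step_arm", "data": {"rows": [[0, 0, 0, 0, 0, -0.03], [0, 0, 0, 0, 0, -0.03], [0, 0, 0, 0, 0, -0.03]]}}

```text
clock: 16.52
tcp_pos: [0.456, -0.3897, 0.2549]
orientation: [-2.111, -2.323, 0.002]
contact_force: [-0.4, 0.1, -0.0]
grip_width: 0.0851
gripper_force: 0.0
```

```bash
python3 - <<'E'
from h import *
t,ct=grab("top");s,cs=grab("scene");w,cw=grab("wrist")
mt,ms=blob(wood(t),(256,200)),blob(wood(s),(238,208));print(mt.sum(),ms.sum(),wood(w).sum())
print("box",fit([(ct,mt),(cs,ms)],boxpts(.216,.176,0,.064),[.544,.037,.434]))
go(.4548,-.3981,.034,.087)
uv=proj(cw,[.4548,-.3981,.015])[0];print(uv)
mw=blob(wood(w),uv);print(mw.sum(),"lid",fit([(cw,mw)],boxpts(.216,.176,.007,.015),[.4548,-.398,.087]))
h=hsv(w);m=np.zeros(w.shape[:2],bool);P=proj(cw,place(boxpts(.1,.12,.03,.03),[.4548,-.398,.087])).astype(int);u0,v0=P.min(0);u1,v1=P.max(0)
m[max(v0,0):v1,max(u0,0):u1]=1;k=blob(m&(h[...,2]<60),proj(cw,[.4548,-.3981,.03])[0]);print(k.sum(),"grip",fit([(cw,k)],boxpts(.016,.056,.015,.045),[.4548,-.398,.087]))
cv2.imwrite("pics/w4.png",w[:,:,::-1])
E
```

```text
3230.0 4437.0 22265
box (array([0.54419382, 0.03612784, 0.43623085]), np.float64(0.0327405347519521))
t 16.67 tcp [ 0.4563 -0.3901  0.2558] yaw 0.0945 tilt [-0.0009  0.0006] shift [-0.0026 -0.0133 -0.3696] turn -0.0024 rows 5.3 w 0.0854 F [-0.7  0.8  1.1]
[255.65656272 173.04556066]
22972.0 lid (array([ 0.45320654, -0.39749651,  0.09311257]), np.float64(0.010164378190112733))
600.0 grip (array([ 0.45434747, -0.39742223,  0.10181043]), np.float64(0.2056528443339165))
```

Request:
{"op": "step_arm", "data": {"rows": [[-0.005, -0.012, -0.06, 0, 0, 0], [-0.005, -0.012, -0.12, 0, 0, 0], [-0.005, -0.012, -0.18, 0, 0, 0], [-0.005, -0.012, -0.24, 0, 0, 0], [-0.005, -0.012, -0.28, 0, 0, 0]]}}

```text
clock: 17.08
tcp_pos: [0.4524, -0.3963, 0.0851]
orientation: [-2.112, -2.321, 0.0]
contact_force: [0.2, 0.0, -0.2]
grip_width: 0.0854
gripper_force: 0.0
```

Request:
{"op": "step_arm", "data": {"rows": [[0, 0, -0.03, 0, 0, 0], [0, 0, -0.05, 0, 0, 0], [0, 0, -0.07, 0, 0, 0], [0, 0, -0.085, 0, 0, 0], [0, 0, -0.085, 0, 0, 0]]}}

```text
clock: 17.5
tcp_pos: [0.4532, -0.3971, 0.0361]
orientation: [-2.115, -2.321, 0.0]
contact_force: [-0.5, 0.2, -0.2]
grip_width: 0.0851
gripper_force: 0.0
```

```bash
python3 - <<'E'
from h import *
go(.4533,-.3975,.034,.093)
w=cv2.imread("pics/m3.png")[:,:512,::-1];i=eyes.camera_info("wrist")
y=2.0055;T=np.eye(4);T[:3,:3]=np.array([[np.sin(y),np.cos(y),0],[-np.cos(y),np.sin(y),0],[0,0,-1]]);T[:3,3]=[.5095,.0021,.2568]
c=(i["mtx"],i["k1"],T@i["tool_from_camera"])
m=wood(np.ascontiguousarray(w));m[:,:185]=0;m[:,362:]=0;b=blob(m,(270,200));print(b.sum(),fit([(c,b)],boxpts(.216,.176,0,.064),[.544,.037,.434]))
E
```

```text
t 17.5 tcp [ 0.4532 -0.3971  0.0361] yaw 0.0929 tilt [-0.0012  0.001 ] shift [ 0.0001 -0.0007 -0.0036] turn 0.0 rows 0.1 w 0.0851 F [-0.5  0.2 -0.2]
26939.0 (array([ 0.46370725, -0.00084872,  0.43644317]), np.float64(0.02716309617110002))
```

Request:
{"op": "step_arm", "data": {"rows": [[0, 0, -0.003, 0, 0, 0], [0, 0, -0.003, 0, 0, 0], [0, 0, -0.003, 0, 0, 0], [0, 0, -0.003, 0, 0, 0], [0, 0, -0.003, 0, 0, 0]], "jaw": 1, "squeeze": 80}}

```text
clock: 17.92
tcp_pos: [0.454, -0.3977, 0.0362]
orientation: [2.116, 2.321, 0.0]
contact_force: [0.2, 0.2, -0.0]
grip_width: 0.0252
gripper_force: 0.0
```

Request:
{"op": "step_arm", "data": {"rows": [[0, 0, 0, 0, 0, 0], [0, 0, 0, 0, 0, 0], [0, 0, 0, 0, 0, 0], [0, 0, 0, 0, 0, 0], [0, 0, 0, 0, 0, 0]]}}

```text
clock: 18.33
tcp_pos: [0.4539, -0.3978, 0.0363]
orientation: [2.116, 2.321, 0.0]
contact_force: [-1.9, 1.5, 5.5]
grip_width: 0.0146
gripper_force: 79.9
```

```bash
python3 - <<'E'
from h import *
go(*B,.25,.4345)
w=cv2.imread("pics/m3.png")[:,:512,::-1];i=eyes.camera_info("wrist")
y=2.0055;T=np.eye(4);T[:3,:3]=np.array([[-np.sin(y),np.cos(y),0],[np.cos(y),np.sin(y),0],[0,0,-1]]);T[:3,3]=[.5095,.0021,.2568]
c=(i["mtx"],i["k1"],T@i["tool_from_camera"])
m=wood(np.ascontiguousarray(w));m[:,:185]=0;m[:,362:]=0;b=blob(m,(270,200));print(b.sum(),fit([(c,b)],boxpts(.216,.176,0,.064),[.544,.037,.434]))
E
```

```text
t 18.33 tcp [ 0.4539 -0.3978  0.0363] yaw 0.0924 tilt [ 0.0008 -0.0003] shift [0.1505 0.7243 0.3562] turn 0.1089 rows 11.8 w 0.0146 F [-1.9  1.5  5.5]
26939.0 (array([0.5413007 , 0.03521482, 0.43284007]), np.float64(0.02710985049864989))
```

Request:
{"op": "step_arm", "data": {"rows": [[0, 0, 0.02, 0, 0, 0], [0, 0, 0.06, 0, 0, 0], [0, 0, 0.11, 0, 0, 0], [0, 0, 0.16, 0, 0, 0], [0, 0, 0.21, 0, 0, 0]]}}

```text
clock: 18.75
tcp_pos: [0.4528, -0.3969, 0.1627]
orientation: [-2.116, -2.32, 0.001]
contact_force: [0.8, 0.4, -4.2]
grip_width: 0.0145
gripper_force: 78.6
```

Request:
{"op": "step_arm", "data": {"rows": [[0, 0, 0.05, 0, 0, 0], [0.005, 0.02, 0.1, 0, 0, 0], [0.01, 0.05, 0.14, 0, 0, 0.01], [0.02, 0.1, 0.146, 0, 0, 0.02], [0.03, 0.15, 0.146, 0, 0, 0.03]]}}

```text
clock: 19.17
tcp_pos: [0.4716, -0.3079, 0.2516]
orientation: [2.004, 2.415, 0.001]
contact_force: [0.1, 0.5, -4.8]
grip_width: 0.0144
gripper_force: 78.7
```

Request:
{"op": "step_arm", "data": {"rows": [[0.01, 0.055, 0, 0, 0, 0.015], [0.022, 0.11, 0, 0, 0, 0.03], [0.034, 0.165, 0, 0, 0, 0.045], [0.046, 0.22, 0, 0, 0, 0.06], [0.058, 0.275, 0, 0, 0, 0.079]]}}

```text
clock: 19.58
tcp_pos: [0.5056, -0.1409, 0.2492]
orientation: [-1.687, -2.649, 0.001]
contact_force: [1.4, 0.4, -3.8]
grip_width: 0.0145
gripper_force: 78.7
```

Request:
{"op": "step_arm", "data": {"rows": [[0.01, 0.055, 0, 0, 0, 0], [0.022, 0.11, 0, 0, 0, 0], [0.034, 0.165, 0, 0, 0, 0], [0.046, 0.22, 0, 0, 0, 0], [0.055, 0.26, 0, 0, 0, 0]]}}

```text
clock: 20.0
tcp_pos: [0.5389, 0.0169, 0.2491]
orientation: [-1.686, -2.649, -0.0]
contact_force: [-0.4, 1.0, -3.9]
grip_width: 0.0145
gripper_force: 78.6
```

Request:
{"op": "step_arm", "data": {"rows": [[0.007, 0.03, 0, 0, 0, 0], [0.007, 0.035, 0, 0, 0, 0], [0.007, 0.037, 0, 0, 0, 0], [0.007, 0.037, 0, 0, 0, 0], [0.007, 0.037, 0, 0, 0, 0]]}}

```text
clock: 20.42
tcp_pos: [0.5431, 0.034, 0.2491]
orientation: [-1.693, -2.646, 0.001]
contact_force: [-1.2, -0.1, -4.1]
grip_width: 0.0147
gripper_force: 78.7
```

```bash
python3 - <<'E'
from h import *
go(.544,.0364,.0933,.4345)
s,cs=grab("scene");w,cw=grab("wrist")
o,y,_=state();p=o["tcp_pos"]
# lid pose in tool frame from wrist: plate edges at z = tcp-.0363+.015
m=wood(w);n,l,st,ce=cv2.connectedComponentsWithStats(m.astype(np.uint8));print([(list(st[i]),ce[i].round()) for i in range(1,n) if st[i,4]>300])
z0=p[2]-.0363
print("pred corners",proj(cw,place(boxpts(.216,.176,z0+.015,z0+.015),[p[0],p[1],y])).round().tolist())
print("box corners",proj(cw,place(boxpts(.216,.176,.064,.064),[.544,.0364,.4345])).round().tolist())
cv2.imwrite("pics/m4.png",w[:,:,::-1])
E
```

```text
t 20.42 tcp [0.5431 0.034  0.2491] yaw 0.4327 tilt [-0.0006 -0.0007] shift [ 0.0015  0.004  -0.2597] turn 0.0006 rows 3.7 w 0.0147 F [-1.2 -0.1 -4.1]
[([np.int32(244), np.int32(9), np.int32(28), np.int32(33), np.int32(775)], array([258.,  24.])), ([np.int32(28), np.int32(67), np.int32(484), np.int32(239), np.int32(82735)], array([261., 164.])), ([np.int32(468), np.int32(265), np.int32(44), np.int32(61), np.int32(482)], array([491., 297.])), ([np.int32(233), np.int32(299), np.int32(48), np.int32(26), np.int32(569)], array([257., 315.])), ([np.int32(494), np.int32(314), np.int32(18), np.int32(32), np.int32(305)], array([505., 332.]))]
pred corners [[91.0, 361.0], [91.0, 361.0], [37.0, 69.0], [37.0, 69.0], [424.0, 361.0], [424.0, 361.0], [478.0, 69.0], [478.0, 69.0]]
box corners [[167.0, 248.0], [167.0, 248.0], [153.0, 90.0], [153.0, 90.0], [351.0, 248.0], [351.0, 248.0], [364.0, 89.0], [364.0, 89.0]]
```

```bash
python3 - <<'E'
from h import *
w=cv2.imread("pics/m4.png")[:,:,::-1];m=wood(np.ascontiguousarray(w))
for u in(60,150,230,350,450):print(u,np.flatnonzero(m[:200,u])[:60].min() if m[50:200,u].any() else None, (50+np.flatnonzero(m[50:200,u])[0]))
for v in(75,90,120,150):x=np.flatnonzero(m[v]);print(v,x[:3],[int(a) for a in np.flatnonzero(~m[v,256:])[:3]+256],x[-3:])
E
```

```text
60 69 69
150 68 68
230 67 67
350 68 68
450 70 70
75 [39 40 41] [476, 477, 478] [473 474 475]
90 [41 42 43] [] [509 510 511]
120 [46 47 48] [] [509 510 511]
150 [51 52 53] [464, 465, 466] [461 462 463]
```

View pics/m4.png

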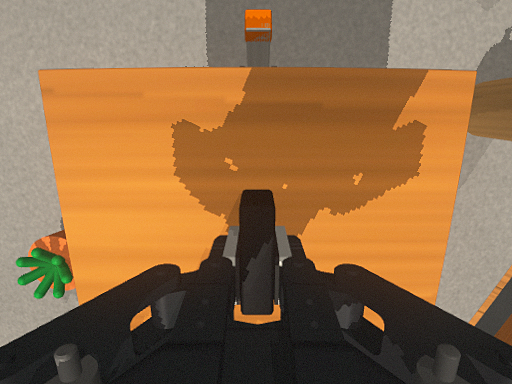

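The lid is held level and square: its front edge is at row 69 and its sides at columns 39 and 476, as predicted to 1 px. Lowering over the box.

Request:
{"op": "step_arm", "data": {"rows": [[0.0015, 0.004, -0.05, 0, 0, 0.0006], [0.0015, 0.004, -0.1, 0, 0, 0.0006], [0.0015, 0.004, -0.15, 0, 0, 0.0006], [0.0015, 0.004, -0.19, 0, 0, 0.0006], [0.0015, 0.004, -0.21, 0, 0, 0.0006]]}}

```text
clock: 20.93
tcp_pos: [0.5426, 0.037, 0.1204]
orientation: [-1.687, -2.646, 0.005]
contact_force: [-0.1, -0.4, -3.9]
grip_width: 0.0145
gripper_force: 78.6
```

Request:
{"op": "step_arm", "data": {"rows": [[0, 0, 0, 0, 0, 0], [0, 0, 0, 0, 0, 0], [0, 0, 0, 0, 0, 0]]}}

```text
clock: 21.18
tcp_pos: [0.5459, 0.0378, 0.1247]
orientation: [1.687, 2.648, 0.003]
contact_force: [-0.7, 0.3, -4.2]
grip_width: 0.0142
gripper_force: 78.6
```

```bash
python3 -c "
from h import *
go(.544,.0364,.0933,.4345)"
```

```text
t 21.18 tcp [0.5459 0.0378 0.1247] yaw 0.4361 tilt [0.0027 0.0004] shift [-0.0031 -0.0024 -0.0523] turn -0.0005 rows 0.8 w 0.0142 F [-0.7  0.3 -4.2]
```

Request:
{"op": "step_arm", "data": {"rows": [[-0.002, -0.002, -0.008, 0, 0, 0], [-0.002, -0.002, -0.016, 0, 0, 0], [-0.002, -0.002, -0.024, 0, 0, 0], [-0.002, -0.002, -0.03, 0, 0, 0], [-0.002, -0.002, -0.03, 0, 0, 0]]}}

```text
clock: 21.6
tcp_pos: [0.5427, 0.0369, 0.1044]
orientation: [-1.687, -2.649, 0.001]
contact_force: [-0.2, 0.1, -5.1]
grip_width: 0.0145
gripper_force: 78.8
```

Request:
{"op": "step_arm", "data": {"rows": [[0, 0, 0, 0, 0, 0], [0, 0, 0, 0, 0, 0], [0, 0, 0, 0, 0, 0], [0, 0, 0, 0, 0, 0]]}}

```text
clock: 21.93
tcp_pos: [0.5435, 0.0369, 0.1053]
orientation: [1.687, 2.65, 0.0]
contact_force: [-0.8, 0.5, -3.2]
grip_width: 0.0144
gripper_force: 78.8
```

```bash
python3 -c "
from h import *
go(.544,.0364,.0933,.4345)"
```

```text
t 21.93 tcp [0.5435 0.0369 0.1053] yaw 0.4368 tilt [0.0004 0.0001] shift [ 0.0009 -0.0009 -0.02  ] turn -0.0007 rows 0.3 w 0.0144 F [-0.8  0.5 -3.2]
```

Request:
{"op": "step_arm", "data": {"rows": [[0.001, -0.001, -0.003, 0, 0, 0], [0.001, -0.001, -0.006, 0, 0, 0], [0.001, -0.001, -0.009, 0, 0, 0], [0.001, -0.001, -0.012, 0, 0, 0], [0.001, -0.001, -0.012, 0, 0, 0]]}}

```text
clock: 22.35
tcp_pos: [0.5436, 0.0363, 0.0974]
orientation: [-1.687, -2.649, 0.001]
contact_force: [0.8, -0.7, -4.5]
grip_width: 0.0146
gripper_force: 78.8
```

```bash
python3 -c "
from h import *
go(.544,.0364,.0933,.4345)"
```

```text
t 22.35 tcp [0.5436 0.0363 0.0974] yaw 0.4368 tilt [-0.0008 -0.0001] shift [ 0.0007  0.0002 -0.0069] turn -0.0007 rows 0.1 w 0.0146 F [ 0.8 -0.7 -4.5]
```

The plug is inside the walls with no contact force, so I'll lower it the last few mm.

Request:
{"op": "step_arm", "data": {"rows": [[0, 0, -0.002, 0, 0, 0], [0, 0, -0.004, 0, 0, 0], [0, 0, -0.006, 0, 0, 0], [0, 0, -0.007, 0, 0, 0], [0, 0, -0.007, 0, 0, 0]]}}

```text
clock: 22.77
tcp_pos: [0.5438, 0.0363, 0.0936]
orientation: [-1.687, -2.65, 0.0]
contact_force: [-0.1, -0.2, -4.5]
grip_width: 0.0142
gripper_force: 78.8
```

```bash
python3 -c "
from h import *
go(.544,.0364,.0933,.4345)"
```

```text
t 22.77 tcp [0.5438 0.0363 0.0936] yaw 0.4368 tilt [-0.0003 -0.    ] shift [ 0.0003  0.0001 -0.0005] turn -0.0007 rows 0.0 w 0.0142 F [-0.1 -0.2 -4.5]
```

Request:
{"op": "step_arm", "data": {"rows": [[0, 0, -0.001, 0, 0, 0], [0, 0, -0.002, 0, 0, 0], [0, 0, -0.003, 0, 0, 0], [0, 0, -0.003, 0, 0, 0]]}}

```text
clock: 23.1
tcp_pos: [0.544, 0.0363, 0.0932]
orientation: [-1.688, -2.649, -0.001]
contact_force: [-5.0, 1.3, 10.5]
grip_width: 0.0142
gripper_force: 80.9
```

```bash
python3 -c "
from h import *
go(.544,.0364,.0933,.4345)"
```

```text
t 23.1 tcp [0.544  0.0363 0.0932] yaw 0.4365 tilt [0.     0.0008] shift [0.     0.0001 0.0002] turn -0.0006 rows 0.0 w 0.0142 F [-5.   1.3 10.5]
```

The lid is home (force up to +10 N at the expected height). I'll release, lift, close the fingers into a poker, and go to outside the left clamp.

Request:
{"op": "step_arm", "data": {"rows": [[0, 0, 0, 0, 0, 0], [0, 0, 0, 0, 0, 0], [0, 0, 0, 0, 0, 0], [0, 0, 0, 0, 0, 0]], "jaw": 0.5, "squeeze": 30}}

```text
clock: 23.43
tcp_pos: [0.5443, 0.0363, 0.0921]
orientation: [1.687, 2.649, 0.001]
contact_force: [-0.2, -0.3, -0.3]
grip_width: 0.0427
gripper_force: 0.0
```

Request:
{"op": "step_arm", "data": {"rows": [[0, 0, 0.02, 0, 0, 0], [0, 0, 0.06, 0, 0, 0], [0, 0, 0.11, 0, 0, 0], [0, 0, 0.16, 0, 0, 0], [0, 0, 0.21, 0, 0, 0]]}}

```text
clock: 23.85
tcp_pos: [0.5437, 0.036, 0.22]
orientation: [1.688, 2.649, -0.0]
contact_force: [0.1, 0.5, 0.6]
grip_width: 0.0427
gripper_force: 0.0
```

Request:
{"op": "step_arm", "data": {"rows": [[-0.025, 0.055, 0.03, 0, 0, 0], [-0.05, 0.11, 0.03, 0, 0, 0], [-0.075, 0.165, 0.03, 0, 0, 0], [-0.1, 0.215, 0.03, 0, 0, 0], [-0.12, 0.258, 0.03, 0, 0, 0]], "jaw": 1}}

```text
clock: 24.27
tcp_pos: [0.4706, 0.1932, 0.2371]
orientation: [1.686, 2.651, 0.002]
contact_force: [-1.1, 0.3, -0.1]
grip_width: -0.0001
gripper_force: 0.0
```

Request:
{"op": "step_arm", "data": {"rows": [[0, 0, 0, 0, 0, 0], [0, 0, 0, 0, 0, 0], [0, 0, 0, 0, 0, 0], [0, 0, 0, 0, 0, 0]]}}

```text
clock: 24.6
tcp_pos: [0.4726, 0.1896, 0.2363]
orientation: [1.69, 2.647, 0.0]
contact_force: [-0.3, -0.4, -0.5]
grip_width: 0.0
gripper_force: 0.0
```

```bash
sed -i 's/^B=.*/B=np.array([.544,.0364]);A=.4355;ca,sa=np.cos(A),np.sin(A)/' h.py; cat >> h.py <<'E'
def tip(sg,th):  # world tip centre of clamp, sg=+1 left
    y=.1-.047*np.cos(th)+.009*np.sin(th);p=b2w(0,sg*y);return np.array([*p,.0775+.047*np.sin(th)+.009*np.cos(th)])
def orange(im):h=hsv(im);return(h[...,0]>=6)&(h[...,0]<14)&(h[...,1]>195)&(h[...,2]>175)
def clamps(im,c):
    m=orange(im).astype(np.uint8);n,l,st,ce=cv2.connectedComponentsWithStats(m);out=[]
    ths=np.linspace(-.05,2.35,241)
    for sg in(1,-1):
        U=np.array([proj(c,tip(sg,t))[0] for t in ths]);b=[(np.hypot(*(U-ce[i]).T).min(),ths[np.hypot(*(U-ce[i]).T).argmin()],st[i,4]) for i in range(1,n) if st[i,4]>6]
        out.append([tuple(np.round(x,2)) for x in sorted(b)[:2]])
    return out
E
python3 - <<'E'
from h import *
print(w2b(r.get_obs()["tcp_pos"]));go(*b2w(0,.171),.114,.4355)
for n in("top","scene"):
    im,c=grab(n);print(n,clamps(im,c));
    if n=="scene":
        print("tips0",[proj(c,tip(s,2.0)).round() for s in(1,-1)])
s,cs=grab("scene");t,ct=grab("top")
print("lid",fit([(ct,blob(wood(t),(256,200)))],np.vstack([boxpts(.216,.176,0,.072)]),[.544,.0364,.435]))
E
```

```text
[-8.61298775e-05  1.69013533e-01]
t 24.6 tcp [0.4726 0.1896 0.2363] yaw 0.4343 tilt [ 0.0006 -0.0003] shift [-0.0013  0.0031 -0.2039] turn 0.0004 rows 2.9 w 0.0 F [-0.3 -0.4 -0.5]
top [[], []]
scene [[(np.float64(59.06), np.float64(-0.05), np.float64(29.0))], [(np.float64(1.44), np.float64(2.14), np.float64(29.0))]]
tips0 [array([[274., 169.]]), array([[198., 199.]])]
lid (array([0.54387943, 0.03720878, 0.43837051]), np.float64(0.029250004090419224))
```

The right clamp reads about 2.1 rad, and the left is similar. Descending outside the left clamp and starting the sweep.

Request:
{"op": "step_arm", "data": {"rows": [[-0.001, 0.003, -0.05, 0, 0, 0], [-0.001, 0.003, -0.1, 0, 0, 0], [-0.001, 0.003, -0.15, 0, 0, 0], [-0.001, 0.003, -0.19, 0, 0, 0], [-0.001, 0.003, -0.204, 0, 0, 0]]}}

```text
clock: 25.22
tcp_pos: [0.4696, 0.1915, 0.1104]
orientation: [-1.687, -2.647, 0.008]
contact_force: [-0.7, -0.2, -0.5]
grip_width: 0.0003
gripper_force: 0.0
```

Request:
{"op": "step_arm", "data": {"rows": [[0, 0, 0, 0, 0, 0], [0, 0, 0, 0, 0, 0], [0, 0, 0, 0, 0, 0]]}}

```text
clock: 25.47
tcp_pos: [0.4725, 0.1932, 0.115]
orientation: [1.687, 2.649, 0.004]
contact_force: [0.0, 0.1, -0.0]
grip_width: -0.0
gripper_force: 0.0
```

```bash
python3 - <<'E'
from h import *
print(w2b(r.get_obs()["tcp_pos"]))
for y,z in((.151,.122),(.131,.134),(.1116,.141),(.091,.138),(.074,.127),(.058,.1105)):go(*b2w(0,y),z,.4355)
E
```

```text
[0.00133112 0.17232931]
t 25.47 tcp [0.4725 0.1932 0.115 ] yaw 0.4362 tilt [0.0022 0.0012] shift [ 0.013  -0.0332  0.0117] turn -0.0002 rows 0.5 w -0.0 F [ 0.   0.1 -0. ]
t 25.47 tcp [0.4725 0.1932 0.115 ] yaw 0.4362 tilt [0.0022 0.0012] shift [ 0.027  -0.0634  0.0317] turn -0.0002 rows 1.1 w -0.0 F [ 0.   0.1 -0. ]
t 25.47 tcp [0.4725 0.1932 0.115 ] yaw 0.4362 tilt [0.0022 0.0012] shift [ 0.0407 -0.0927  0.0433] turn -0.0002 rows 1.6 w -0.0 F [ 0.   0.1 -0. ]
t 25.47 tcp [0.4725 0.1932 0.115 ] yaw 0.4362 tilt [0.0022 0.0012] shift [ 0.0552 -0.1238  0.0383] turn -0.0002 rows 2.0 w -0.0 F [ 0.   0.1 -0. ]
t 25.47 tcp [0.4725 0.1932 0.115 ] yaw 0.4362 tilt [0.0022 0.0012] shift [ 0.0671 -0.1495  0.02  ] turn -0.0002 rows 2.4 w -0.0 F [ 0.   0.1 -0. ]
t 25.47 tcp [0.4725 0.1932 0.115 ] yaw 0.4362 tilt [0.0022 0.0012] shift [ 0.0784 -0.1737 -0.0075] turn -0.0002 rows 2.7 w -0.0 F [ 0.   0.1 -0. ]
```

Request:
{"op": "step_arm", "data": {"rows": [[0.0065, -0.016, 0.006, 0, 0, 0], [0.013, -0.033, 0.012, 0, 0, 0], [0.018, -0.043, 0.018, 0, 0, 0], [0.023, -0.053, 0.025, 0, 0, 0], [0.027, -0.063, 0.032, 0, 0, 0]]}}

```text
clock: 25.88
tcp_pos: [0.489, 0.1556, 0.1349]
orientation: [1.686, 2.649, 0.006]
contact_force: [0.8, 2.6, 0.2]
grip_width: -0.0003
gripper_force: 0.9
```

Request:
{"op": "step_arm", "data": {"rows": [[0.005, -0.01, 0.004, 0, 0, 0], [0.01, -0.02, 0.008, 0, 0, 0], [0.014, -0.03, 0.012, 0, 0, 0], [0.021, -0.045, 0.011, 0, 0, 0], [0.028, -0.06, 0.007, 0, 0, 0]]}}

```text
clock: 26.3
tcp_pos: [0.5045, 0.118, 0.1369]
orientation: [-1.687, -2.65, 0.0]
contact_force: [-0.9, 1.9, 0.6]
grip_width: -0.0
gripper_force: 0.8
```

```bash
python3 - <<'E'
from h import *
o=r.get_obs();print(w2b(o["tcp_pos"]),o["tcp_pos"][2],o["contact_force"])
for y,z in((.091,.138),(.074,.127),(.058,.1105)):go(*b2w(0,y),z,.4355)
for n in("top","scene"):
    im,c=grab(n);print(n,clamps(im,c))
E
```

```text
[-0.00139162  0.09065515] 0.13694840908162056 [-0.89534216  1.87547218  0.58484317]
t 26.3 tcp [0.5045 0.118  0.1369] yaw 0.4367 tilt [-0.0002 -0.0001] shift [0.0019 0.0015 0.0018] turn -0.0004 rows 0.0 w -0.0 F [-0.9  1.9  0.6]
t 26.3 tcp [0.5045 0.118  0.1369] yaw 0.4367 tilt [-0.0002 -0.0001] shift [ 0.0138 -0.0242 -0.0166] turn -0.0004 rows 0.5 w -0.0 F [-0.9  1.9  0.6]
t 26.3 tcp [0.5045 0.118  0.1369] yaw 0.4367 tilt [-0.0002 -0.0001] shift [ 0.0251 -0.0484 -0.0441] turn -0.0004 rows 1.0 w -0.0 F [-0.9  1.9  0.6]
top [[(np.float64(55.94), np.float64(-0.05), np.float64(13.0))], [(np.float64(0.28), np.float64(2.21), np.float64(13.0))]]
scene [[(np.float64(1.27), np.float64(0.72), np.float64(23.0)), (np.float64(59.06), np.float64(-0.05), np.float64(29.0))], [(np.float64(1.44), np.float64(2.14), np.float64(29.0)), (np.float64(41.82), np.float64(0.18), np.float64(23.0))]]
```

The left clamp is at about 0.7 rad and following, with about 2 N of resistance. Finishing its arc and pressing down.

Request:
{"op": "step_arm", "data": {"rows": [[0.007, -0.012, -0.008, 0, 0, 0], [0.014, -0.024, -0.017, 0, 0, 0], [0.02, -0.036, -0.03, 0, 0, 0], [0.025, -0.048, -0.044, 0, 0, 0], [0.025, -0.048, -0.046, 0, 0, 0]]}}

```text
clock: 26.82
tcp_pos: [0.5197, 0.0916, 0.1111]
orientation: [-1.686, -2.647, -0.004]
contact_force: [-15.7, 5.2, 45.3]
grip_width: 0.0003
gripper_force: 22.4
```

Request:
{"op": "step_arm", "data": {"rows": [[0, 0, -0.002, 0, 0, 0], [0, 0, -0.004, 0, 0, 0], [0, 0, -0.004, 0, 0, 0]]}}

```text
clock: 27.07
tcp_pos: [0.5199, 0.0917, 0.1108]
orientation: [-1.686, -2.648, -0.005]
contact_force: [-19.9, 2.4, 53.6]
grip_width: 0.0001
gripper_force: 26.9
```

```bash
python3 - <<'E'
from h import *
o=r.get_obs();print(w2b(o["tcp_pos"]),o["tcp_pos"][2],o["contact_force"])
for n in("top","scene"):
    im,c=grab(n);print(n,clamps(im,c))
E
```

```text
[0.00143504 0.06028923] 0.11081294736548003 [-19.88460982   2.44609698  53.57259486]
top [[(np.float64(55.94), np.float64(-0.05), np.float64(13.0))], [(np.float64(0.28), np.float64(2.21), np.float64(13.0))]]
scene [[(np.float64(1.65), np.float64(0.09), np.float64(7.0)), (np.float64(59.01), np.float64(-0.05), np.float64(28.0))], [(np.float64(1.34), np.float64(2.14), np.float64(28.0)), (np.float64(32.9), np.float64(0.1), np.float64(7.0))]]
```

Firm stop at tip height 97 mm, so the left clamp is down. Going over to the right one.

Request:
{"op": "step_arm", "data": {"rows": [[0, 0, 0.03, 0, 0, 0], [0, 0, 0.08, 0, 0, 0], [0, 0, 0.13, 0, 0, 0], [0, 0, 0.18, 0, 0, 0], [0, 0, 0.22, 0, 0, 0]]}}

```text
clock: 27.58
tcp_pos: [0.5199, 0.0894, 0.2402]
orientation: [1.688, 2.648, 0.001]
contact_force: [0.8, -0.1, -0.9]
grip_width: -0.0002
gripper_force: 0.0
```

Request:
{"op": "step_arm", "data": {"rows": [[0.025, -0.055, 0, 0, 0, 0], [0.05, -0.11, 0, 0, 0, 0], [0.075, -0.165, 0, 0, 0, 0], [0.1, -0.22, 0, 0, 0, 0], [0.125, -0.275, 0, 0, 0, 0]]}}

```text
clock: 28.0
tcp_pos: [0.5947, -0.0772, 0.2379]
orientation: [-1.687, -2.65, 0.001]
contact_force: [-0.4, 0.7, -0.3]
grip_width: 0.0004
gripper_force: 0.0
```

Request:
{"op": "step_arm", "data": {"rows": [[0.02, -0.04, 0, 0, 0, 0], [0.037, -0.078, 0, 0, 0, 0], [0.037, -0.078, 0, 0, 0, 0], [0.037, -0.078, 0, 0, 0, 0], [0.037, -0.078, 0, 0, 0, 0]]}}

```text
clock: 28.42
tcp_pos: [0.6161, -0.1213, 0.2378]
orientation: [-1.687, -2.649, 0.001]
contact_force: [1.1, -0.0, -0.8]
grip_width: -0.0002
gripper_force: 0.0
```

```bash
python3 - <<'E'
from h import *
o=r.get_obs();print(w2b(o["tcp_pos"]),o["tcp_pos"][2],o["contact_force"])
go(*b2w(0,-.175),.113,.4355)
for n in("top","scene"):
    im,c=grab(n);print(n,clamps(im,c))
E
```

```text
[-0.00114641 -0.1733761 ] 0.23778828197434276 [ 1.10268236 -0.01696929 -0.76867568]
t 28.42 tcp [ 0.6161 -0.1213  0.2378] yaw 0.4368 tilt [-0.0015  0.0003] shift [ 0.0029 -0.0016 -0.208 ] turn -0.0004 rows 3.0 w -0.0002 F [ 1.1 -0.  -0.8]
top [[(np.float64(55.94), np.float64(-0.05), np.float64(13.0))], [(np.float64(0.28), np.float64(2.21), np.float64(13.0))]]
scene [[(np.float64(1.02), np.float64(0.14), np.float64(18.0)), (np.float64(59.06), np.float64(-0.05), np.float64(29.0))], [(np.float64(1.44), np.float64(2.14), np.float64(29.0)), (np.float64(33.97), np.float64(0.11), np.float64(18.0))]]
```

Request:
{"op": "step_arm", "data": {"rows": [[0.003, -0.002, -0.05, 0, 0, 0], [0.003, -0.002, -0.1, 0, 0, 0], [0.003, -0.002, -0.15, 0, 0, 0], [0.003, -0.002, -0.19, 0, 0, 0], [0.003, -0.002, -0.208, 0, 0, 0]]}}

```text
clock: 28.93
tcp_pos: [0.6162, -0.1206, 0.1108]
orientation: [-1.682, -2.648, 0.003]
contact_force: [-0.6, 0.6, -0.3]
grip_width: 0.0001
gripper_force: 0.0
```

Request:
{"op": "step_arm", "data": {"rows": [[0, 0, 0, 0, 0, 0], [0, 0, 0, 0, 0, 0], [0, 0, 0, 0, 0, 0]]}}

```text
clock: 29.18
tcp_pos: [0.6195, -0.1226, 0.1159]
orientation: [1.686, 2.648, 0.002]
contact_force: [0.4, -0.6, 0.0]
grip_width: 0.0001
gripper_force: 0.0
```

```bash
python3 - <<'E'
from h import *
print(w2b(r.get_obs()["tcp_pos"]))
for y,z in((.151,.121),(.131,.134),(.1116,.141),(.091,.138)):go(*b2w(0,-y),z,.4355)
E
```

```text
[ 0.00139238 -0.17605923]
t 29.18 tcp [ 0.6195 -0.1226  0.1159] yaw 0.4372 tilt [ 0.0028 -0.0002] shift [-0.0197  0.0369  0.0085] turn -0.0005 rows 0.6 w 0.0001 F [ 0.4 -0.6  0. ]
t 29.18 tcp [ 0.6195 -0.1226  0.1159] yaw 0.4372 tilt [ 0.0028 -0.0002] shift [-0.0338  0.0671  0.0301] turn -0.0005 rows 1.2 w 0.0001 F [ 0.4 -0.6  0. ]
t 29.18 tcp [ 0.6195 -0.1226  0.1159] yaw 0.4372 tilt [ 0.0028 -0.0002] shift [-0.0474  0.0964  0.0418] turn -0.0005 rows 1.7 w 0.0001 F [ 0.4 -0.6  0. ]
t 29.18 tcp [ 0.6195 -0.1226  0.1159] yaw 0.4372 tilt [ 0.0028 -0.0002] shift [-0.0619  0.1276  0.0368] turn -0.0005 rows 2.1 w 0.0001 F [ 0.4 -0.6  0. ]
```

Request:
{"op": "step_arm", "data": {"rows": [[-0.01, 0.018, 0.004, 0, 0, 0], [-0.02, 0.037, 0.009, 0, 0, 0], [-0.024, 0.047, 0.016, 0, 0, 0], [-0.029, 0.057, 0.023, 0, 0, 0], [-0.034, 0.067, 0.03, 0, 0, 0]]}}

```text
clock: 29.6
tcp_pos: [0.5983, -0.0815, 0.1336]
orientation: [1.686, 2.649, 0.002]
contact_force: [2.3, -1.2, 0.0]
grip_width: -0.0001
gripper_force: 1.0
```

Request:
{"op": "step_arm", "data": {"rows": [[-0.005, 0.01, 0.004, 0, 0, 0], [-0.009, 0.02, 0.008, 0, 0, 0], [-0.014, 0.03, 0.012, 0, 0, 0], [-0.021, 0.045, 0.011, 0, 0, 0], [-0.028, 0.06, 0.007, 0, 0, 0]]}}

```text
clock: 30.02
tcp_pos: [0.5804, -0.0458, 0.1362]
orientation: [-1.688, -2.649, 0.0]
contact_force: [0.2, -1.5, 1.1]
grip_width: -0.0001
gripper_force: 0.8
```

```bash
python3 - <<'E'
from h import *
o=r.get_obs();print(w2b(o["tcp_pos"]),o["tcp_pos"][2],o["contact_force"])
for y,z in((.074,.127),(.058,.1105)):go(*b2w(0,-y),z,.4355)
for n in("top","scene"):
    im,c=grab(n);print(n,clamps(im,c))
E
```

```text
[-0.00162505 -0.08988005] 0.1362043212966278 [ 0.24217266 -1.45624667  1.13424654]
t 30.02 tcp [ 0.5804 -0.0458  0.1362] yaw 0.4364 tilt [-0.0005  0.0001] shift [-0.0087  0.0251 -0.0153] turn -0.0003 rows 0.4 w -0.0001 F [ 0.2 -1.5  1.1]
t 30.02 tcp [ 0.5804 -0.0458  0.1362] yaw 0.4364 tilt [-0.0005  0.0001] shift [-0.02    0.0493 -0.0428] turn -0.0003 rows 1.0 w -0.0001 F [ 0.2 -1.5  1.1]
top [[], []]
scene [[(np.float64(0.84), np.float64(0.15), np.float64(16.0))], [(np.float64(34.18), np.float64(0.1), np.float64(16.0))]]
```

Request:
{"op": "step_arm", "data": {"rows": [[-0.004, 0.012, -0.008, 0, 0, 0], [-0.009, 0.025, -0.016, 0, 0, 0], [-0.015, 0.037, -0.029, 0, 0, 0], [-0.02, 0.049, -0.042, 0, 0, 0], [-0.02, 0.049, -0.045, 0, 0, 0]]}}

```text
clock: 30.53
tcp_pos: [0.5699, -0.0178, 0.1114]
orientation: [1.687, 2.648, 0.001]
contact_force: [-11.3, -3.1, 40.6]
grip_width: 0.0002
gripper_force: 20.2
```

Request:
{"op": "step_arm", "data": {"rows": [[0, 0, -0.001, 0, 0, 0], [0, 0, -0.003, 0, 0, 0], [0, 0, -0.003, 0, 0, 0]]}}

```text
clock: 30.78
tcp_pos: [0.57, -0.0178, 0.1113]
orientation: [1.689, 2.648, 0.003]
contact_force: [-11.5, -2.9, 41.6]
grip_width: -0.0003
gripper_force: 21.2
```

Request:
{"op": "step_arm", "data": {"rows": [[0, 0, 0.03, 0, 0, 0], [0, 0, 0.08, 0, 0, 0], [0, 0, 0.13, 0, 0, 0], [0, 0, 0.18, 0, 0, 0], [0, 0, 0.23, 0, 0, 0]]}}

```text
clock: 31.2
tcp_pos: [0.5682, -0.016, 0.2457]
orientation: [-1.685, -2.649, 0.001]
contact_force: [0.5, 0.6, 0.1]
grip_width: -0.0001
gripper_force: 0.0
```

Request:
{"op": "step_arm", "data": {"rows": [[0.02, -0.055, 0.04, 0, 0, 0], [0, -0.11, 0.08, 0, 0, 0], [-0.03, -0.16, 0.12, 0, 0, 0], [-0.06, -0.21, 0.14, 0, 0, 0], [-0.09, -0.26, 0.14, 0, 0, 0]]}}

```text
clock: 31.62
tcp_pos: [0.5155, -0.1742, 0.3317]
orientation: [1.685, 2.648, 0.003]
contact_force: [-0.1, -1.0, -0.5]
grip_width: -0.0001
gripper_force: 0.0
```

Request:
{"op": "step_arm", "data": {"rows": [[0, -0.06, 0, 0, 0, 0], [0, -0.12, 0, 0, 0, 0], [0, -0.18, 0, 0, 0, 0], [0, -0.18, 0, 0, 0, 0], [0, -0.18, 0, 0, 0, 0]]}}

```text
clock: 32.03
tcp_pos: [0.5143, -0.2824, 0.3283]
orientation: [-1.692, -2.645, 0.001]
contact_force: [-0.2, 0.7, 0.1]
grip_width: 0.0001
gripper_force: 0.0
```

```bash
python3 - <<'E'
from h import *
o=r.get_obs();print(o["tcp_pos"],o["clock"])
for n in("top","scene"):
    im,c=grab(n);print(n,clamps(im,c));cv2.imwrite(f"pics/{n}9.png",im[:,:,::-1])
    print([[proj(c,tip(sg,th))[0].round(1).tolist() for th in(0,.2)] for sg in(1,-1)])
    m=orange(im).astype(np.uint8);k,l,st,ce=cv2.connectedComponentsWithStats(m);print([(st[i].tolist(),ce[i].round(1).tolist()) for i in range(1,k)])
t,ct=grab("top");print("lid/box",fit([(ct,blob(wood(t),(256,200)))],boxpts(.216,.176,0,.072),[.544,.0364,.435]))
E
```

```text
[ 0.5142777  -0.28240206  0.32827306] 32.0333
top [[], []]
[[[241.0, 204.9], [240.2, 205.0]], [[268.9, 191.1], [269.7, 190.4]]]
[]
scene [[(np.float64(0.37), np.float64(0.13), np.float64(13.0)), (np.float64(32.59), np.float64(-0.05), np.float64(17.0))], [(np.float64(0.77), np.float64(0.2), np.float64(17.0)), (np.float64(34.27), np.float64(0.09), np.float64(13.0))]]
[[[252.6, 185.3], [253.4, 182.6]], [[221.4, 197.7], [220.5, 195.6]]]
[([251, 182, 5, 4, 13], [252.7, 183.5]), ([219, 193, 5, 5, 17], [221.2, 195.2])]
lid/box (array([0.54376485, 0.03711148, 0.43882672]), np.float64(0.03142517172752468))
```

```bash
python3 - <<'E'
from h import *
im,c=grab("scene");h=hsv(im);print(h[181:190,253].tolist(),h[193:201,221].tolist())
for sg in(1,-1):
    for th in(0,.1,.2):
        e=np.array([-np.cos(th),np.sin(th)]);n=np.array([np.sin(th),np.cos(th)]);P=[]
        for x in(-.011,.011):
            for s in(.04,.054):
                for k in(-.003,.021):
                    q=np.array([.1,.0775])+s*e+k*n;P.append([*b2w(x,sg*q[0]),q[1]])
        u=proj(c,P);print(sg,th,u.min(0).round(1),u.max(0).round(1))
    m=(h[...,1]>185)&(h[...,2]>150)&(h[...,0]<15);a=np.zeros_like(m);uv=proj(c,tip(sg,0))[0].astype(int);a[uv[1]-9:uv[1]+9,uv[0]-9:uv[0]+9]=1
    vs,us=np.nonzero(m&a);print("seen",us.min(),vs.min(),us.max()+1,vs.max()+1,len(us))
E
```

```text
[[13, 207, 101], [12, 224, 189], [12, 214, 201], [12, 216, 203], [12, 219, 201], [11, 213, 120], [9, 228, 95], [11, 229, 99], [13, 242, 101]] [[12, 217, 188], [12, 218, 205], [13, 225, 198], [12, 206, 199], [13, 224, 199], [12, 220, 158], [12, 255, 112], [10, 223, 118]]
1 0 [248.5 179.4] [256.7 191.3]
1 0.1 [248.5 178.1] [257.4 189.9]
1 0.2 [248.7 176.8] [258.2 188.5]
seen 251 182 256 186 14
-1 0 [217.3 191.6] [225.5 203.9]
-1 0.1 [216.5 190.4] [225.5 202.8]
-1 0.2 [215.7 189.4] [225.3 201.8]
seen 218 193 225 199 21
```

Both blocks sit no higher in the image than a fully closed clamp predicts, and both met a hard stop. The arm is clear, so I'm handing in.

```bash
python3 -c "
from bench import r
print(r.hand_in())"
```

```text
the job is handed in; nothing more can be done
None
```

I handed the job in at about 32 s: stapler and mouse upright in the box, lid seated and both clamps pressed to their stops, though hand-in returned no verdict; while lowering the mouse, a finger linkage pressed on the box rim (53 N at the wrist), so I backed off and set it down nearer the middle.

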